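Clear the stop track, index its stop by feel and lay pairs of blanks against it

ROBOT

A 6-joint arm with a two-finger parallel gripper is mounted at the origin on a cart in front of the work surface, level with it; the furniture and walls round the work are solid. World frame = base frame: x ahead of the robot, y to its left, z up, the work surface at z = 0. Lengths are in mm, angles in rad, forces in N, time in s.
With the tool pointing down it reaches from about 275 to 750 mm from the base axis. Payload 10.2 kg.
Tool frame: the origin (TCP) lies between the finger pads; the fingertips stand 17 mm ahead of it and the grasp point (between the pads) lies 2 mm behind it; z points along the fingers, y is the line along which they close (so a half turn about z gives the same grasp; the last joint's range is limited). The gripper opens to 85 mm and grips with 20 to 120 N. Pads are 22 mm wide; open, the fingers measure 114 mm over their backs; the gripper's body (76 mm by 85 mm) begins 54 mm behind the grasp point. The pads swing forward as they close: fully open they stand 13 mm farther back than shut.
Start: joints at [-1.339, 0.313, 1.498, -0, 1.331, -0.223], TCP at [230.612, -471.645, 248.294] pointing down, gripper open.
Joint ranges: [-2.94, 2.94], [-0.97, 2.17], [0.19, 2.56], [-1.23, 4.37], [0.02, 3.11], [-2.88, 2.88]. Speed limits (rad/s): [2.39, 2.39, 3.01, 3.14, 3.14, 3.14].

INTERFACE

Orientations are given as a unit quaternion [w, x, y, z].
In Python, from rig import * gives the robot as it stands.
- The arm moves only by the tool step_arm, never from a script. Its argument "commands" is text: rows parted by semicolons, each of 7 numbers parted by spaces: the opening, from 0 (shut) to 1 (fully open), then the shift along the tool's x, y, z in cm, then the turn, a rotation vector about the tool's x, y, z in rad. In form: hand x y z rx ry rz; .... A call has 1 to 20 rows; each row is the pose to reach, as a shift and turn from the pose commanded when the call began, along the tool's axes at that moment; what a row does not reach only later rows make up. A row lasts 1/12 s, in which the tool goes at most 41.7 mm and 7.16 degrees, less where a joint would pass 70% of its speed; a pose out of reach is approached as far as the arm can. A call with a gripper value outside its range is refused whole. The fingers move at their own pace and stop on an object; "newtons" is the grip in N (left out, the last holds). Time passes only in rows, so rows that repeat a pose let the fingers close. It gives the time, the measured TCP pose, the force, the opening and the grip force at its end, in the units of the state.
- sense(): the state, without advancing time (a new reading comes with each control period).
- capture(name): name is "side" or "top" or "wrist"; returns the picture (480x640x3 uint8, red, green, blue); there is no depth.
- camera_model(name): a dict with "mtx" (3x3 intrinsics, pixels), "eye" and "rotation" of the camera in the world. Camera axes: x right, y down, z forward; pixel columns grow to the right and rows downward; lengths in mm; the calibration is good to about 2 mm. A picture is of the moment at which its call begins: read the wrist's pose just before it. camera_model takes no time and is no camera call; for the wrist camera it gives the pose at the moment of the call.
- finish_job(): hands the job in; it is judged then, once.
Trained networks look in the newest picture that a camera, given by its name, has taken for a name from the list of things; names that differ only in an ending like _2 or _b are one class to them, and where a whole thing is asked for, a point or a joint stands for the part that bears it (a point fixed in the world has none). Each returns a list of dicts, best first, with "score" (0 to 1); they miss things now and then, are a little off and sometimes report something else, mostly with a low value. They report only what shows in the picture. A call takes as long as a camera call. They do not tell look-alikes from the thing itself.
- search_frame(camera, label): "rect" ([centre column, centre row, width, height] in pixels, round what is visible of it).
- trace(camera, label): "mask" (480x640 bool, what is visible of it) and "rect" ([centre column, centre row, width, height] in pixels, round what is visible of it).
- spot_point(camera, label): "xy" ([column, row] in pixels: a listed point, or the origin of a listed thing).
The state is a dict: "time_s": time; "joints": joint angles; "dq": joint speeds; "tau": joint torques, N m; "eef_pos": TCP position; "ee_rot": TCP orientation; "force": force on the tool from outside, world axes, zero at the start; "wrist_torque": the same for the moment, N m; "grip_width": opening from 0.0 (shut) to 1.0 (fully open); "grip_force": force on a finger pad.
Only numpy, scipy, OpenCV 4.12 (cv2) and the standard library are available. Lean on these libraries where they do the work, as an engineer would, in place of code of your own. Each camera call takes 0.05 s, during which the arm holds its last target. There are 200 camera calls.

TASK

Lay the battens that lie across the aluminium stop track side by side on the black rubber mat, then set the orange-topped stop block in the track's trough at the end with the orange stripes and slide it along towards the other end until its spring pin drops into the notch hidden at the bottom of the slit; stop there and let go. Then move the hardwood blanks two at a time, each pair as it stands in one grip, and set one pair on either side of the stop in the trough: lengthwise, still on edge, side by side and touching or nearly so, ends up against the stop (no more than a centimetre off). Leave the mallet, tape measure and wax tin alone.

Things in the scene. Friction and masses are not known exactly. Their poses are not given: they have to be found in the camera images.
- track: fixed aluminium track, 340 (x) x 106 (y) x 38 mm; origin: centre of its underside, z up. A trough 62 mm wide runs its full length along x: floor 28 mm above the origin, cheeks 22 mm thick at either side, tops 38 mm above the origin. The end with orange stripes on the cheek tops is at -x.
- slit (a point): middle of the black bottom of the slit, 18 mm wide and 12 mm deep, along the middle of the trough floor; axes as the track's; open from x = -0.100 to +0.100. A notch, 16 mm long in x, as wide as the slit and 10 mm deeper, is cut across its bottom, centred somewhere from x = -0.015 to +0.055: it differs from start to start and no reading gives it.
- stop_mid (a point): middle of the loose stop block (0.3 kg), 28 mm above its underside. Steel foot 40 (x) x 56 (y) x 20 mm high, on it an orange grip 36 (x) x 30 (y) x 36 mm high. It stands upright to the robot's right. Its x axis goes along the track's x axis, either way round; it has 3 mm to spare at each side of the trough. One piece but for the pin.
- pin_tip (a point): lowest point of the steel spring pin, 10 mm thick, round tip, in the middle of the stop's underside. 1 to 2 N push it out: flush on a flat surface (the block's weight holds it in), 12 mm out on the slit's bottom, 20 mm out (its limit) in the notch, whose upright walls then keep the block from sliding on, with 3 mm of play either way.
- blank_a_mid (a point): centre of a loose hardwood blank, 90 mm long, standing on edge: 22 mm wide, 45 mm high. Its own y axis is its length, its own x axis is upright. Pair 1 is blank_a and blank_b: parallel, side by side with a gap of 4 to 11 mm, ends level within 4 mm, standing on a fixed plywood board 10 mm thick. Pair 2 stands beyond it on the same board, end to end with it, about 30 mm off.
- blank_b_mid (a point): centre of the other blank of pair 1, alike in all
- blank_c_mid (a point): centre of a blank of pair 2, alike in all
- blank_d_mid (a point): centre of the other blank of pair 2, alike in all
- board: fixed plywood board 250 (x) x 110 (y) x 10 mm under the blanks; origin: centre of its underside
- batten_a_mid (a point): centre of a loose pine batten, 40 x 155 x 40 mm, length along its y axis; it lies across the track on the cheek tops (two or three battens are there; None for an absent one)
- batten_b_mid (a point): centre of a second such batten, or None
- batten_c_mid (a point): centre of a third such batten, or None
- mat: fixed black rubber mat on the table, 240 x 240 x 4 mm; origin: centre of its underside
- mallet: bystander: round wooden mallet, 68 x 231 x 69 mm, length along its y axis; origin: centre of its underside
- tape_measure: bystander: yellow tape measure, 81 x 86 x 35 mm; origin: centre of its underside
- wax_tin: bystander: red and grey tin, 86 mm across, 41 mm high; origin: centre of its underside
Mind the look-alikes: they are no part of the job. Leave any red look-alike of the part that bears blank_d_mid alone.

How it is judged (in metres and radians):
On the way, in this order (a step that is already met when the one before it is completed fails the run):
1. every batten lies flat on the mat (x of batten_a_mid in the frame of mat between -0.12 and 0.12 m and y of batten_a_mid in the frame of mat between -0.12 and 0.12 m and z of batten_a_mid in the frame of mat between 0.01 and 0.034 m and x of batten_b_mid in the frame of mat between -0.12 and 0.12 m and y of batten_b_mid in the frame of mat between -0.12 and 0.12 m and z of batten_b_mid in the frame of mat between 0.01 and 0.034 m and x of batten_c_mid in the frame of mat between -0.12 and 0.12 m and y of batten_c_mid in the frame of mat between -0.12 and 0.12 m and z of batten_c_mid in the frame of mat between 0.01 and 0.034 m), for 0.2 s.
2. the stop block stands in the trough near the striped end, pin not in the notch (y of stop_mid in the frame of track between -0.008 and 0.008 m and z of stop_mid in the frame of track between 0.05 and 0.061 m and x of stop_mid in the frame of track between -0.16 and -0.045 m), for 0.1 s.
3. the stop block's pin is in the notch (y of stop_mid in the frame of track between -0.008 and 0.008 m and z of stop_mid in the frame of track between 0.05 and 0.061 m and z of pin_tip in the frame of track between 0 and 0.0115 m and angle between stop_mid's own z axis and vertical below 0.1 rad), for 0.2 s.
4. a pair of blanks is held up off the board, both at once, side by side (((distance between blank_a_mid and blank_b_mid below 0.03 m and angle between the y axis of blank_a_mid and the y axis of blank_b_mid, either way round below 0.12 rad and z of blank_a_mid in the frame of board between 0.07 and 1 m and z of blank_b_mid in the frame of board between 0.07 and 1 m) or (distance between blank_c_mid and blank_d_mid below 0.03 m and angle between the y axis of blank_c_mid and the y axis of blank_d_mid, either way round below 0.12 rad and z of blank_c_mid in the frame of board between 0.07 and 1 m and z of blank_d_mid in the frame of board between 0.07 and 1 m))), for 0.2 s.
5. a pair of blanks stands in the trough against the stop (((distance between blank_a_mid and blank_b_mid below 0.03 m and angle between the y axis of blank_a_mid and the y axis of blank_b_mid, either way round below 0.12 rad and y of blank_a_mid in the frame of track between -0.024 and 0.024 m and z of blank_a_mid in the frame of track between 0.046 and 0.056 m and x of blank_a_mid in the frame of track between -0.2 and 0 m and angle between the y axis of each of blank_a_mid, blank_b_mid and the x axis of track, either way round below 0.12 rad and angle between the x axis of each of blank_a_mid, blank_b_mid and the z axis of track, either way round below 0.12 rad and horizontal distance between blank_a_mid and stop_mid between 0.06 and 0.08 m and y of blank_b_mid in the frame of track between -0.024 and 0.024 m and z of blank_b_mid in the frame of track between 0.046 and 0.056 m and x of blank_b_mid in the frame of track between -0.2 and 0 m and horizontal distance between blank_b_mid and stop_mid between 0.06 and 0.08 m) or (distance between blank_a_mid and blank_b_mid below 0.03 m and angle between the y axis of blank_a_mid and the y axis of blank_b_mid, either way round below 0.12 rad and y of blank_a_mid in the frame of track between -0.024 and 0.024 m and z of blank_a_mid in the frame of track between 0.046 and 0.056 m and x of blank_a_mid in the frame of track between 0.035 and 0.2 m and angle between the y axis of each of blank_a_mid, blank_b_mid and the x axis of track, either way round below 0.12 rad and angle between the x axis of each of blank_a_mid, blank_b_mid and the z axis of track, either way round below 0.12 rad and horizontal distance between blank_a_mid and stop_mid between 0.06 and 0.08 m and y of blank_b_mid in the frame of track between -0.024 and 0.024 m and z of blank_b_mid in the frame of track between 0.046 and 0.056 m and x of blank_b_mid in the frame of track between 0.035 and 0.2 m and horizontal distance between blank_b_mid and stop_mid between 0.06 and 0.08 m) or (distance between blank_c_mid and blank_d_mid below 0.03 m and angle between the y axis of blank_c_mid and the y axis of blank_d_mid, either way round below 0.12 rad and y of blank_c_mid in the frame of track between -0.024 and 0.024 m and z of blank_c_mid in the frame of track between 0.046 and 0.056 m and x of blank_c_mid in the frame of track between -0.2 and 0 m and angle between the y axis of each of blank_c_mid, blank_d_mid and the x axis of track, either way round below 0.12 rad and angle between the x axis of each of blank_c_mid, blank_d_mid and the z axis of track, either way round below 0.12 rad and horizontal distance between blank_c_mid and stop_mid between 0.06 and 0.08 m and y of blank_d_mid in the frame of track between -0.024 and 0.024 m and z of blank_d_mid in the frame of track between 0.046 and 0.056 m and x of blank_d_mid in the frame of track between -0.2 and 0 m and horizontal distance between blank_d_mid and stop_mid between 0.06 and 0.08 m) or (distance between blank_c_mid and blank_d_mid below 0.03 m and angle between the y axis of blank_c_mid and the y axis of blank_d_mid, either way round below 0.12 rad and y of blank_c_mid in the frame of track between -0.024 and 0.024 m and z of blank_c_mid in the frame of track between 0.046 and 0.056 m and x of blank_c_mid in the frame of track between 0.035 and 0.2 m and angle between the y axis of each of blank_c_mid, blank_d_mid and the x axis of track, either way round below 0.12 rad and angle between the x axis of each of blank_c_mid, blank_d_mid and the z axis of track, either way round below 0.12 rad and horizontal distance between blank_c_mid and stop_mid between 0.06 and 0.08 m and y of blank_d_mid in the frame of track between -0.024 and 0.024 m and z of blank_d_mid in the frame of track between 0.046 and 0.056 m and x of blank_d_mid in the frame of track between 0.035 and 0.2 m and horizontal distance between blank_d_mid and stop_mid between 0.06 and 0.08 m))), for 0.2 s.
6. again a pair of blanks is held up, both at once, side by side (((distance between blank_a_mid and blank_b_mid below 0.03 m and angle between the y axis of blank_a_mid and the y axis of blank_b_mid, either way round below 0.12 rad and z of blank_a_mid in the frame of board between 0.07 and 1 m and z of blank_b_mid in the frame of board between 0.07 and 1 m) or (distance between blank_c_mid and blank_d_mid below 0.03 m and angle between the y axis of blank_c_mid and the y axis of blank_d_mid, either way round below 0.12 rad and z of blank_c_mid in the frame of board between 0.07 and 1 m and z of blank_d_mid in the frame of board between 0.07 and 1 m))), for 0.2 s.
At the end, for the whole second after the job is handed in: battens flat on the mat, centres over it; stop upright in the trough, pin in the notch; one pair of blanks on either side of it, on edge on the trough floor, along the track within 0.12 rad, centres of a pair within 30 mm, ends within 10 mm of the stop's foot; all let go (all of step 1 and all of step 3 and (((distance between blank_a_mid and blank_b_mid below 0.03 m and angle between the y axis of blank_a_mid and the y axis of blank_b_mid, either way round below 0.12 rad and y of blank_a_mid in the frame of track between -0.024 and 0.024 m and z of blank_a_mid in the frame of track between 0.046 and 0.056 m and x of blank_a_mid in the frame of track between -0.2 and 0 m and angle between the y axis of each of blank_a_mid, blank_b_mid and the x axis of track, either way round below 0.12 rad and angle between the x axis of each of blank_a_mid, blank_b_mid and the z axis of track, either way round below 0.12 rad and horizontal distance between blank_a_mid and stop_mid between 0.06 and 0.08 m and y of blank_b_mid in the frame of track between -0.024 and 0.024 m and z of blank_b_mid in the frame of track between 0.046 and 0.056 m and x of blank_b_mid in the frame of track between -0.2 and 0 m and horizontal distance between blank_b_mid and stop_mid between 0.06 and 0.08 m) and (distance between blank_c_mid and blank_d_mid below 0.03 m and angle between the y axis of blank_c_mid and the y axis of blank_d_mid, either way round below 0.12 rad and y of blank_c_mid in the frame of track between -0.024 and 0.024 m and z of blank_c_mid in the frame of track between 0.046 and 0.056 m and x of blank_c_mid in the frame of track between 0.035 and 0.2 m and angle between the y axis of each of blank_c_mid, blank_d_mid and the x axis of track, either way round below 0.12 rad and angle between the x axis of each of blank_c_mid, blank_d_mid and the z axis of track, either way round below 0.12 rad and horizontal distance between blank_c_mid and stop_mid between 0.06 and 0.08 m and y of blank_d_mid in the frame of track between -0.024 and 0.024 m and z of blank_d_mid in the frame of track between 0.046 and 0.056 m and x of blank_d_mid in the frame of track between 0.035 and 0.2 m and horizontal distance between blank_d_mid and stop_mid between 0.06 and 0.08 m)) or ((distance between blank_a_mid and blank_b_mid below 0.03 m and angle between the y axis of blank_a_mid and the y axis of blank_b_mid, either way round below 0.12 rad and y of blank_a_mid in the frame of track between -0.024 and 0.024 m and z of blank_a_mid in the frame of track between 0.046 and 0.056 m and x of blank_a_mid in the frame of track between 0.035 and 0.2 m and angle between the y axis of each of blank_a_mid, blank_b_mid and the x axis of track, either way round below 0.12 rad and angle between the x axis of each of blank_a_mid, blank_b_mid and the z axis of track, either way round below 0.12 rad and horizontal distance between blank_a_mid and stop_mid between 0.06 and 0.08 m and y of blank_b_mid in the frame of track between -0.024 and 0.024 m and z of blank_b_mid in the frame of track between 0.046 and 0.056 m and x of blank_b_mid in the frame of track between 0.035 and 0.2 m and horizontal distance between blank_b_mid and stop_mid between 0.06 and 0.08 m) and (distance between blank_c_mid and blank_d_mid below 0.03 m and angle between the y axis of blank_c_mid and the y axis of blank_d_mid, either way round below 0.12 rad and y of blank_c_mid in the frame of track between -0.024 and 0.024 m and z of blank_c_mid in the frame of track between 0.046 and 0.056 m and x of blank_c_mid in the frame of track between -0.2 and 0 m and angle between the y axis of each of blank_c_mid, blank_d_mid and the x axis of track, either way round below 0.12 rad and angle between the x axis of each of blank_c_mid, blank_d_mid and the z axis of track, either way round below 0.12 rad and horizontal distance between blank_c_mid and stop_mid between 0.06 and 0.08 m and y of blank_d_mid in the frame of track between -0.024 and 0.024 m and z of blank_d_mid in the frame of track between 0.046 and 0.056 m and x of blank_d_mid in the frame of track between -0.2 and 0 m and horizontal distance between blank_d_mid and stop_mid between 0.06 and 0.08 m)))); the robot touches nothing.
It fails at once if a bystander (mallet, tape measure, wax tin) is moved by more than 25 mm (distance of any of mallet, tape_measure, wax_tin from where it was at the start of the episode above 0.025 m).
Of batten_a, batten_b, batten_c only 2 to 3 are there at a start; the rules pass over those that are not, and their reading is None.
At some moment in a run one of batten_a, batten_b, batten_c may be knocked a few centimetres aside while the robot is not near it.
It also fails if it takes over 176 s, if anything falls off the work surface, if the arm or the gripper's body presses on something with over 40 N, if the wrist force passes 120 N, or if a joint passes its speed limit or range.

## Working session

There is one attempt and no reset: what is moved stays moved. The work goes in short steps, Python scripts to look and compute and a tool call to move; the robot and the scene stay as the last step left them, time stands still between calls to the robot, and variables do not carry over. Pictures are saved under pics/ and viewed, at most 17 in all, crops included, and the job is handed in when it is done.

Besides the shell and the picture viewer there is one more tool, called after "Emit:" by a JSON object that holds its "fn" and its "kwargs". step_arm: Moves the arm, as the interface text tells. Its arguments: {"type":"object","properties":{"commands":{"type":"string"},"newtons":{"type":"number"}},"required":["commands"]}

```bash
ls; mkdir -p pics
cat > h.py <<'E'
from rig import *
import numpy as np, cv2
from scipy.spatial.transform import Rotation as R
def ray(cam,px,z):
    m=camera_model(cam); K=np.array(m["mtx"]); e=np.array(m["eye"]); Rm=np.array(m["rotation"])
    d=Rm@np.linalg.solve(K,[px[0],px[1],1.]); return e+d*(z-e[2])/d[2]
def proj(cam,p):
    m=camera_model(cam); q=np.array(m["mtx"])@(np.array(m["rotation"]).T@(np.array(p,float)-np.array(m["eye"]))); return q[:2]/q[2]
def save(cam,name):
    im=capture(cam); cv2.imwrite("pics/"+name+".png",im[:,:,::-1]); return im
E
python3 - <<'E'
from h import *
np.set_printoptions(precision=1,suppress=True)
for c in("top","side"):
    save(c,c+"0"); m=camera_model(c); print(c,m["eye"],np.array(m["rotation"]).round(3).tolist())
zs=dict(track=38,slit=16,stop_mid=28,blank_a_mid=32,board=10,batten_a_mid=58,mat=4,mallet=35,tape_measure=35,wax_tin=41)
for k,z in zs.items():
    for o in spot_point("top",k)[:7]:
        print(k,round(o["score"],2),np.array(o["xy"]),ray("top",o["xy"],z))
E
```

```text
pics
top [514.4  34.5 948.1] [-0.025, 0.711, -0.702, 0.027]
side [261.  845.4 550.2] [0.102, -0.172, 0.844, -0.498]Traceback (most recent call last):
  File "<stdin>", line 8, in <module>
  File "h.py", line 6, in ray
    d=Rm@np.linalg.solve(K,[px[0],px[1],1.]); return e+d*(z-e[2])/d[2]
      ~~^~~~~~~~~~~~~~~~~~~~~~~~~~~~~~~~~~~~
ValueError: matmul: Input operand 1 has a mismatch in its core dimension 0, with gufunc signature (n?,k),(k,m?)->(n?,m?) (size 3 is different from 4)
```

Rotation is a quaternion.

```bash
sed -i 's/np.array(m\["rotation"\])/rot(m)/g' h.py
cat >> h.py <<'E'
def rot(m):
    w,x,y,z=m["rotation"]; return R.from_quat([x,y,z,w]).as_matrix()
np.set_printoptions(precision=1,suppress=True)
E
python3 - <<'E'
from h import *
for c in("side","top"):
    capture(c); print(c,rot(camera_model(c)).round(2).tolist())
zs=dict(track=38,slit=16,stop_mid=28,blank_a_mid=32,board=10,batten_a_mid=58,mat=4,mallet=35,tape_measure=35,wax_tin=41)
for k,z in zs.items():
    for o in spot_point("top",k)[:7]:
        print(k,round(o["score"],2),np.array(o["xy"]),ray("top",o["xy"],z))
s=sense();print(s["eef_pos"],s["ee_rot"],s["grip_width"],s["time_s"],s["force"])
E
```

```text
side [[-0.92, -0.19, 0.34], [-0.39, 0.44, -0.81], [-0.0, -0.88, -0.48]]
top [[0.01, -1.0, 0.07], [-1.0, -0.01, -0.0], [0.0, -0.07, -1.0]]
track 0.95 [305.9 247. ] [550.8  63.1  38. ]
track 0.32 [186.2 271.9] [497.1 304.5  38. ]
slit 0.88 [303.7 245.5] [554.8  68.4  16. ]
stop_mid 0.92 [455.6 313.4] [ 420.  -243.7   28. ]
blank_a_mid 0.78 [442.2 241.5] [ 566.1 -216.3   32. ]
board 0.89 [446.2 217.1] [ 619.1 -231.1   10. ]
batten_a_mid 0.68 [310.1 303.3] [439.1  52.4  58. ]
batten_a_mid 0.51 [374.1 319.3] [409.6 -74.   58. ]
mat 0.8 [182.3 272.1] [496.  322.7   4. ]
mat 0.46 [304.7 243.4] [559.8  66.8   4. ]
mallet 0.87 [214.9 178. ] [690.8 253.1  35. ]
tape_measure 0.61 [375.7 164.3] [724.2 -78.6  35. ]
tape_measure 0.25 [301.5 190.1] [668.1  74.1  35. ]
wax_tin 0.85 [374.7 317.9] [410.3 -77.3  41. ]
wax_tin 0.43 [308.1 300.8] [442.6  56.8  41. ]
[ 230.6 -471.6  248.3] [-0.   1.   0.2  0. ] 0.99871957766988 0.75 [-1.  -0.2  0.2]
```

View pics/top0.png

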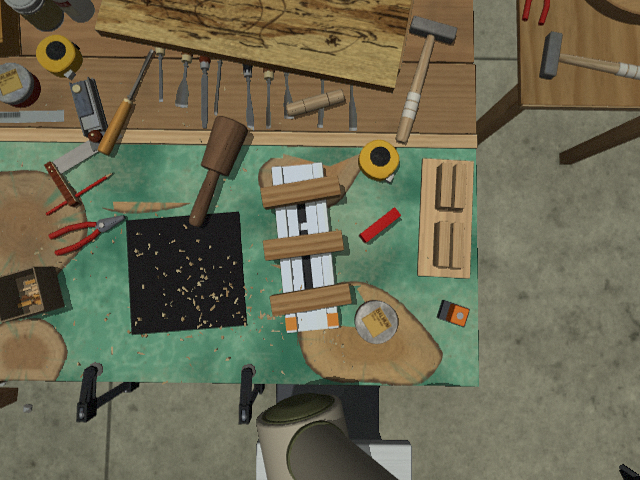

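View pics/side0.png

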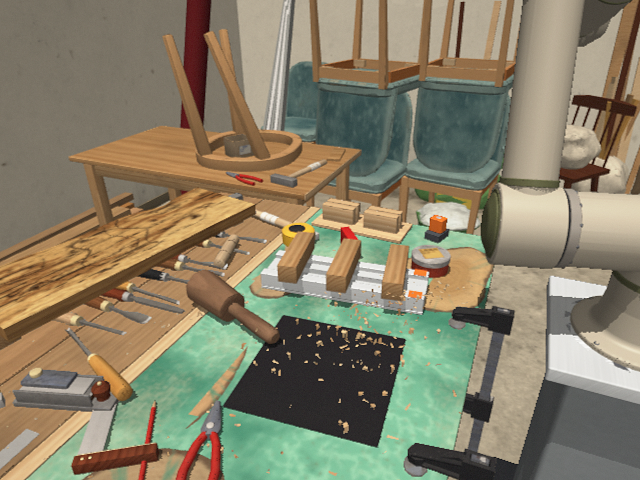

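The top view shows three battens at (302,193), (304,245) and (311,298), the mat at (186,272), the stop at (453,313), blank pairs at (447,185) and (447,245), and a red look-alike at (380,225). The striped end of the track faces the robot.

Run:
```python
from h import *
capture("top")
def show(k,z,n):
    for o in trace("top",k)[:n]:
        cs,_=cv2.findContours(o["mask"].astype(np.uint8),cv2.RETR_EXTERNAL,cv2.CHAIN_APPROX_NONE)
        c=max(cs,key=cv2.contourArea)[:,0]
        w=np.array([ray("top",p,z)[:2] for p in c],np.float32)
        (cx,cy),(a,b),t=cv2.minAreaRect(w)
        if a<b:a,b,t=b,a,t+90
        print(k,round(o["score"],2),np.array(o["rect"]),"c",np.array([cx,cy]),"L W",round(a),round(b),"long axis deg",round((t+90)%180-90,1))
show("batten_a_mid",78,6);show("blank_a_mid",55,6);show("stop_mid",56,2);show("mat",4,1);show("track",38,1);show("board",10,1);show("wax_tin",41,2);show("mallet",50,1);show("tape_measure",35,2)
```

```text
batten_a_mid 0.73 [313.2 300.3  83.4  32.2] c [448.8  52.1] L W 155 42 long axis deg -79.7
blank_a_mid 0.85 [442.6 245.6  12.6  49.8] c [ 560.  -207.5] L W 89 32 long axis deg -0.4
stop_mid 0.83 [452.6 313.   34.1  28.3] c [ 423.5 -229.7] L W 58 41 long axis deg 72.4
mat 0.65 [185.2 274.  119.5 121.3] c [495.9 316.3] L W 243 240 long axis deg 5.4
track 0.68 [305.6 247.3  64.8 171. ] c [607.9  73.1] L W 107 64 long axis deg -81.3
board 0.93 [445.6 219.4  58.2 126.4] c [ 618.1 -228.9] L W 250 111 long axis deg -2.6
wax_tin 0.95 [376.7 320.2  45.2  44.7] c [403.4 -78.9] L W 86 85 long axis deg -89.3
mallet 0.8 [218.2 172.2  65.2 108.6] c [700.2 251.5] L W 232 73 long axis deg -17.9
tape_measure 0.66 [376.  158.8  40.3  41.9] c [734.5 -83.4] L W 86 82 long axis deg -19.3
```

Run:
```python
import cv2
im=cv2.imread("pics/top0.png")[150:340,240:480]
cv2.imwrite("pics/crop0.png",cv2.resize(im,None,fx=3,fy=3,interpolation=cv2.INTER_CUBIC))
```

```text
(no output)
```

View pics/crop0.png

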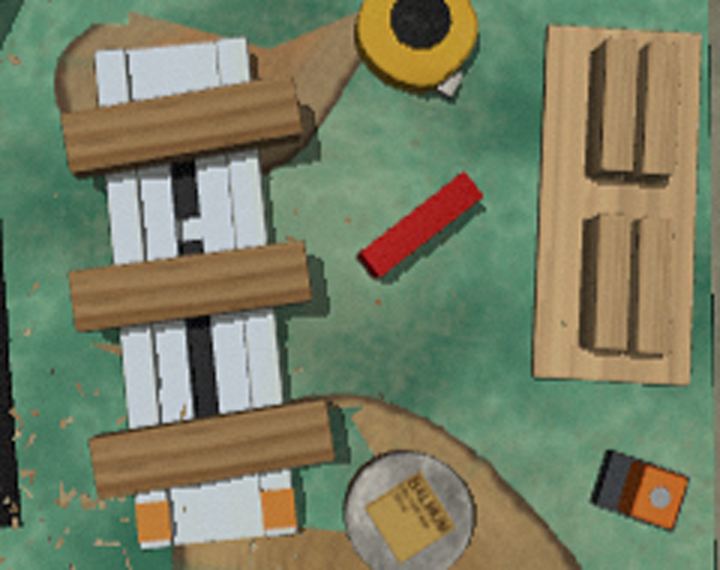

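```bash
cat >> h.py <<'E'
def row(p,ytool,base=None,tilt=None):
    """row from base pose (pos, R) to world TCP p, pointing down, tool y at angle ytool deg (mod 180, nearest). returns shift cm, rotvec and new base"""
    if base is None:
        s=sense(); w,x,y,z=s["ee_rot"]; base=(np.array(s["eef_pos"]),R.from_quat([x,y,z,w]).as_matrix())
    P0,R0=base; best=None
    for k in(0,180):
        a=np.radians(ytool+k); Y=np.array([np.cos(a),np.sin(a),0]); Z=np.array([0,0,-1.]); X=np.cross(Y,Z)
        Rn=np.stack([X,Y,Z],1); rv=R.from_matrix(R0.T@Rn).as_rotvec()
        q6=np.degrees(np.arctan2(p[1],p[0]))-(ytool+k); q6=(q6+180)%360-180
        if best is None or abs(q6)<abs(best[3]): best=(R0.T@(np.array(p)-P0)/10,rv,(np.array(p,float),Rn),q6)
    print("shift",best[0].round(2),"rv",best[1].round(3),"q6~deg",round(best[3]),"rows>=",int(max(np.linalg.norm(best[0])*10/41.7,np.degrees(np.linalg.norm(best[1]))/7.16))+1)
    return best[2]
E
python3 - <<'E'
from h import *
c=lambda p:(240+p[0]/3-1/3,150+p[1]/3-1/3)
def quad(n,ps,z):
    w=np.array([ray("top",c(p),z)[:2] for p in ps]); print(n,"ctr",w.mean(0),"sides",[round(np.linalg.norm(w[i]-w[(i+1)%4])) for i in range(4)],"ang",[round(np.degrees(np.arctan2(*(w[(i+1)%4]-w[i])[::-1])),1) for i in range(4)])
quad("track",[(96,52),(247,38),(299,531),(140,549)],38)
quad("b far",[(62,115),(294,81),(301,133),(77,175)],78)
quad("b mid",[(69,272),(302,241),(311,298),(78,330)],78)
quad("b near",[(91,438),(328,401),(334,461),(102,497)],78)
quad("far L",[(608,38),(636,36),(631,176),(603,173)],55)
quad("far R",[(650,42),(678,40),(670,178),(640,176)],55)
quad("near L",[(600,214),(630,214),(627,354),(595,351)],55)
quad("near R",[(643,218),(671,218),(665,356),(634,355)],55)
quad("stop",[(645,458),(690,472),(675,530),(632,515)],56)
s=sense();print(np.round(s["ee_rot"],4),s["joints"])
for cam in["wrist"]:
    m=camera_model(cam);print(m["eye"],rot(m).round(2).tolist(),m["mtx"])
print("mallet tip",ray("top",(198,225),35))
b=row((449,52,150),11)
E
```

```text
track ctr [552.7  65.5] sides [104, 337, 107, 338] ang [np.float64(-83.8), np.float64(-173.3), np.float64(97.1), np.float64(6.2)]
b far ctr [657.8  73.4] sides [154, 35, 149, 41] ang [np.float64(-80.8), np.float64(-171.8), np.float64(101.5), np.float64(15.2)]
b mid ctr [553.6  67.4] sides [153, 38, 152, 38] ang [np.float64(-81.6), np.float64(-170.5), np.float64(98.6), np.float64(10.1)]
b near ctr [448.3  50.4] sides [154, 39, 151, 38] ang [np.float64(-80.4), np.float64(-173.7), np.float64(99.5), np.float64(11.9)]
far L ctr [ 679.6 -218.7] sides [19, 95, 19, 92] ang [np.float64(-85.0), np.float64(177.5), np.float64(84.6), np.float64(-2.5)]
far R ctr [ 677.7 -245.7] sides [19, 94, 20, 92] ang [np.float64(-85.0), np.float64(176.1), np.float64(87.0), np.float64(-4.7)]
near L ctr [ 559.9 -213.5] sides [20, 93, 21, 92] ang [np.float64(-89.2), np.float64(178.3), np.float64(85.4), np.float64(-2.4)]
near R ctr [ 557.9 -240.4] sides [19, 92, 21, 92] ang [np.float64(-89.2), np.float64(177.0), np.float64(88.9), np.float64(-4.2)]
stop ctr [ 421.4 -243.6] sides [31, 39, 30, 38] ang [np.float64(-106.5), np.float64(164.8), np.float64(71.6), np.float64(-13.4)]
[ 0.   1.   0.2 -0. ] [-1.3  0.3  1.5 -0.   1.3 -0.2]
[ 304.4 -434.2  374. ] [[0.44, -0.85, -0.29], [-0.9, -0.41, -0.14], [0.0, 0.32, -0.95]] [[337.5   0.  317.9]
 [  0.  337.5 236.1]
 [  0.    0.    1. ]]
mallet tip [593.  284.6  35. ]
shift [ 42.6 -37.5   9.8] rv [-0.   0.  -1.3] q6~deg -4 rows>= 14
```

Run:
```python
from h import *
b=None
for i,(p,d,a) in enumerate([((448,50),(405,325),10.5),((553,67),(475,325),9),((657,73),(545,325),10)]):
    print("batten",i)
    b=row((*p,130),a,b); row((*p,62),a,b); print(" carry from above")
    b1=row((*p,180),a,b); b=row((*d,130),5,b1); row((*d,48),5,b)
    b=row((*d,150),5,b)
```

```text
batten 0
shift [ 42.4 -37.3  11.8] rv [-0.   0.  -1.3] q6~deg -4 rows>= 14
shift [0.  0.  6.8] rv [0. 0. 0.] q6~deg -4 rows>= 2
 carry from above
shift [ 0.  0. -5.] rv [0. 0. 0.] q6~deg -4 rows>= 2
shift [27.8  0.8  5. ] rv [0.  0.  0.1] q6~deg 34 rows>= 7
shift [0.  0.  8.2] rv [0. 0. 0.] q6~deg 34 rows>= 2
shift [ 0.  0. -2.] rv [0. 0. 0.] q6~deg 34 rows>= 1
batten 1
shift [-27.   12.5   2. ] rv [ 0.   0.  -0.1] q6~deg -2 rows>= 8
shift [0.  0.  6.8] rv [0. 0. 0.] q6~deg -2 rows>= 2
 carry from above
shift [ 0.  0. -5.] rv [0. 0. 0.] q6~deg -2 rows>= 2
shift [26.7 -3.7  5. ] rv [0.  0.  0.1] q6~deg 29 rows>= 7
shift [0.  0.  8.2] rv [0. 0. 0.] q6~deg 29 rows>= 2
shift [ 0.  0. -2.] rv [0. 0. 0.] q6~deg 29 rows>= 1
batten 2
shift [-26.7  15.9   2. ] rv [ 0.   0.  -0.1] q6~deg -4 rows>= 8
shift [0.  0.  6.8] rv [0. 0. 0.] q6~deg -4 rows>= 2
 carry from above
shift [ 0.  0. -5.] rv [0. 0. 0.] q6~deg -4 rows>= 2
shift [26.8 -6.7  5. ] rv [0.  0.  0.1] q6~deg 26 rows>= 7
shift [0.  0.  8.2] rv [0. 0. 0.] q6~deg 26 rows>= 2
shift [ 0.  0. -2.] rv [0. 0. 0.] q6~deg 26 rows>= 1
```

Emit:
{"fn": "step_arm", "kwargs": {"commands": "1 42.4 -37.3 11.8 0 0 -1.3;1 42.4 -37.3 11.8 0 0 -1.3;1 42.4 -37.3 11.8 0 0 -1.3;1 42.4 -37.3 11.8 0 0 -1.3;1 42.4 -37.3 11.8 0 0 -1.3;1 42.4 -37.3 11.8 0 0 -1.3;1 42.4 -37.3 11.8 0 0 -1.3;1 42.4 -37.3 11.8 0 0 -1.3;1 42.4 -37.3 11.8 0 0 -1.3;1 42.4 -37.3 11.8 0 0 -1.3;1 42.4 -37.3 11.8 0 0 -1.3;1 42.4 -37.3 11.8 0 0 -1.3;1 42.4 -37.3 11.8 0 0 -1.3;1 42.4 -37.3 11.8 0 0 -1.3;1 42.4 -37.3 11.8 0 0 -1.3;1 42.4 -37.3 11.8 0 0 -1.3;1 42.4 -37.3 11.8 0 0 -1.3;1 42.4 -37.3 11.8 0 0 -1.3", "newtons": 50}}

```text
time_s: 2.75
eef_pos: [447.6, 48.7, 130.6]
ee_rot: [0.0, 0.64, 0.769, 0.0]
force: [-0.6, 0.4, 0.0]
grip_width: 1.002
grip_force: 0.0
```

Emit:
{"fn": "step_arm", "kwargs": {"commands": "1 0 0 3 0 0 0;1 0 0 6 0 0 0;1 0 0 6.8 0 0 0;1 0 0 6.8 0 0 0;0 0 0 6.8 0 0 0;0 0 0 6.8 0 0 0;0 0 0 6.8 0 0 0;0 0 0 6.8 0 0 0;0 0 0 6.8 0 0 0;0 0 0 6.8 0 0 0;0 0 0 6.8 0 0 0;0 0 0 6.8 0 0 0;0 0 0 4 0 0 0;0 0 0 0 0 0 0;0 0 0 -4 0 0 0;0 0 0 -5 0 0 0"}}

```text
time_s: 4.08
eef_pos: [449.6, 49.6, 186.2]
ee_rot: [0.004, 0.639, 0.769, 0.002]
force: [1.0, -0.1, 0.0]
grip_width: 0.461
grip_force: 51.3
```

Emit:
{"fn": "step_arm", "kwargs": {"commands": "0 13.9 0.4 1 0 0 0.096;0 13.9 0.4 1 0 0 0.096;0 13.9 0.4 1 0 0 0.096;0 13.9 0.4 1 0 0 0.096;0 27.8 0.8 5 0 0 0.096;0 27.8 0.8 5 0 0 0.096;0 27.8 0.8 5 0 0 0.096;0 27.8 0.8 5 0 0 0.096;0 27.8 0.8 5 0 0 0.096;0 27.8 0.8 10 0 0 0.096;0 27.8 0.8 13 0 0 0.096;0 27.8 0.8 14.6 0 0 0.096;0 27.8 0.8 15 0 0 0.096;0 27.8 0.8 15 0 0 0.096"}}

```text
time_s: 5.25
eef_pos: [404.4, 323.7, 30.2]
ee_rot: [-0.0, 0.675, 0.737, -0.001]
force: [-0.2, -0.0, -1.3]
grip_width: 0.457
grip_force: 52.1
```

Emit:
{"fn": "step_arm", "kwargs": {"commands": "0.75 0 0 0 0 0 0;0.75 0 0 0 0 0 0;0.75 0 0 0 0 0 0;0.75 0 0 -4 0 0 0;0.75 0 0 -8 0 0 0;1 0 0 -12 0 0 0;1 -27 12.5 -12 0 0 -0.07;1 -27 12.5 -12 0 0 -0.07;1 -27 12.5 -12 0 0 -0.07;1 -27 12.5 -12 0 0 -0.07;1 -27 12.5 -12 0 0 -0.07;1 -27 12.5 -12 0 0 -0.07;1 -27 12.5 -12 0 0 -0.07;1 -27 12.5 -10 0 0 -0.07;1 -27 12.5 -10 0 0 -0.07"}}

```text
time_s: 6.5
eef_pos: [552.6, 64.2, 128.0]
ee_rot: [-0.001, 0.65, 0.76, -0.001]
force: [-0.9, 0.2, -1.1]
grip_width: 1.003
grip_force: 0.0
```

Emit:
{"fn": "step_arm", "kwargs": {"commands": "1 0 0 3 0 0 0;1 0 0 6 0 0 0;1 0 0 6.8 0 0 0;1 0 0 6.8 0 0 0;0 0 0 6.8 0 0 0;0 0 0 6.8 0 0 0;0 0 0 6.8 0 0 0;0 0 0 6.8 0 0 0;0 0 0 6.8 0 0 0;0 0 0 6.8 0 0 0;0 0 0 6.8 0 0 0;0 0 0 6.8 0 0 0;0 0 0 4 0 0 0;0 0 0 0 0 0 0;0 0 0 -4 0 0 0;0 0 0 -5 0 0 0"}}

```text
time_s: 7.83
eef_pos: [554.9, 66.4, 186.9]
ee_rot: [0.004, 0.649, 0.761, 0.003]
force: [0.9, -0.1, -0.8]
grip_width: 0.461
grip_force: 51.1
```

Emit:
{"fn": "step_arm", "kwargs": {"commands": "0 13.4 -1.8 1 0 0 0.07;0 13.4 -1.8 1 0 0 0.07;0 13.4 -1.8 1 0 0 0.07;0 13.4 -1.8 1 0 0 0.07;0 26.7 -3.7 5 0 0 0.07;0 26.7 -3.7 5 0 0 0.07;0 26.7 -3.7 5 0 0 0.07;0 26.7 -3.7 5 0 0 0.07;0 26.7 -3.7 5 0 0 0.07;0 26.7 -3.7 10 0 0 0.07;0 26.7 -3.7 13 0 0 0.07;0 26.7 -3.7 14.6 0 0 0.07;0 26.7 -3.7 15 0 0 0.07;0 26.7 -3.7 15 0 0 0.07"}}

```text
time_s: 9.0
eef_pos: [474.5, 323.2, 29.9]
ee_rot: [-0.0, 0.676, 0.737, -0.001]
force: [0.4, 0.5, -1.8]
grip_width: 0.462
grip_force: 52.9
```

Emit:
{"fn": "step_arm", "kwargs": {"commands": "0.75 0 0 0 0 0 0;0.75 0 0 0 0 0 0;0.75 0 0 0 0 0 0;0.75 0 0 -4 0 0 0;0.75 0 0 -8 0 0 0;1 0 0 -12 0 0 0;1 -26.7 15.9 -12 0 0 -0.087;1 -26.7 15.9 -12 0 0 -0.087;1 -26.7 15.9 -12 0 0 -0.087;1 -26.7 15.9 -12 0 0 -0.087;1 -26.7 15.9 -12 0 0 -0.087;1 -26.7 15.9 -12 0 0 -0.087;1 -26.7 15.9 -12 0 0 -0.087;1 -26.7 15.9 -10 0 0 -0.087;1 -26.7 15.9 -10 0 0 -0.087"}}

```text
time_s: 10.25
eef_pos: [656.9, 68.0, 127.1]
ee_rot: [-0.001, 0.644, 0.765, -0.001]
force: [-0.5, -0.3, -0.9]
grip_width: 1.003
grip_force: 0.0
```

Emit:
{"fn": "step_arm", "kwargs": {"commands": "1 0 0 3 0 0 0;1 0 0 6 0 0 0;1 0 0 6.8 0 0 0;1 0 0 6.8 0 0 0;0 0 0 6.8 0 0 0;0 0 0 6.8 0 0 0;0 0 0 6.8 0 0 0;0 0 0 6.8 0 0 0;0 0 0 6.8 0 0 0;0 0 0 6.8 0 0 0;0 0 0 6.8 0 0 0;0 0 0 6.8 0 0 0;0 0 0 4 0 0 0;0 0 0 0 0 0 0;0 0 0 -4 0 0 0;0 0 0 -5 0 0 0"}}

```text
time_s: 11.58
eef_pos: [658.1, 72.3, 187.8]
ee_rot: [0.004, 0.643, 0.766, 0.003]
force: [-0.3, -0.4, -0.3]
grip_width: 0.463
grip_force: 51.0
```

Emit:
{"fn": "step_arm", "kwargs": {"commands": "0 13.4 -3.3 1 0 0 0.087;0 13.4 -3.3 1 0 0 0.087;0 13.4 -3.3 1 0 0 0.087;0 13.4 -3.3 1 0 0 0.087;0 26.8 -6.7 5 0 0 0.087;0 26.8 -6.7 5 0 0 0.087;0 26.8 -6.7 5 0 0 0.087;0 26.8 -6.7 5 0 0 0.087;0 26.8 -6.7 5 0 0 0.087;0 26.8 -6.7 10 0 0 0.087;0 26.8 -6.7 13 0 0 0.087;0 26.8 -6.7 14.6 0 0 0.087;0 26.8 -6.7 15 0 0 0.087;0 26.8 -6.7 15 0 0 0.087"}}

```text
time_s: 12.75
eef_pos: [543.7, 323.7, 29.7]
ee_rot: [-0.0, 0.676, 0.737, -0.001]
force: [-0.1, -0.0, -0.8]
grip_width: 0.459
grip_force: 53.6
```

Emit:
{"fn": "step_arm", "kwargs": {"commands": "0.75 0 0 0 0 0 0;0.75 0 0 0 0 0 0;0.75 0 0 0 0 0 0;0.75 0 0 -4 0 0 0;0.75 0 0 -8 0 0 0;1 0 0 -12 0 0 0;1 0 0 -18 0 0 0;1 0 0 -18 0 0 0"}}

```text
time_s: 13.42
eef_pos: [544.8, 325.0, 216.9]
ee_rot: [0.002, 0.675, 0.738, 0.004]
force: [-0.2, 1.0, 1.2]
grip_width: 1.001
grip_force: 0.0
```

Run:
```python
from h import *
save("top","top1")
b=row((421,-243,200),-13)
```

```text
shift [-55.5 -17.4   1.5] rv [ 0.  -0.   0.3] q6~deg -17 rows>= 14
```

View pics/top1.png

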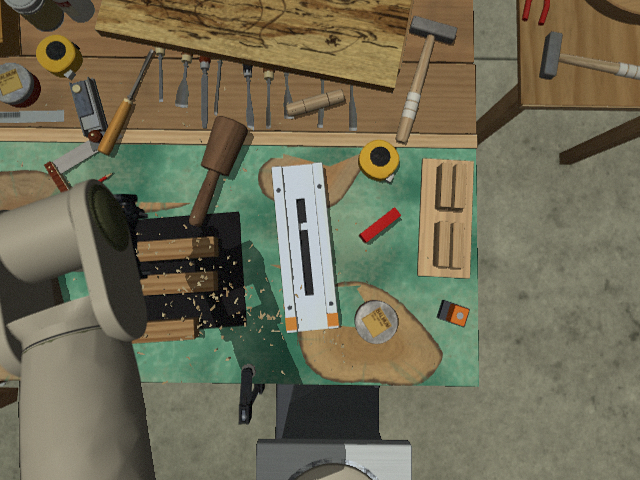

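The near batten at about (165,329) looks to be at the mat's edge, so I'll check it once the arm is clear.

Emit:
{"fn": "step_arm", "kwargs": {"commands": "1 -55.5 -17.4 1.5 0 0 0.314;1 -55.5 -17.4 1.5 0 0 0.314;1 -55.5 -17.4 1.5 0 0 0.314;1 -55.5 -17.4 1.5 0 0 0.314;1 -55.5 -17.4 1.5 0 0 0.314;1 -55.5 -17.4 1.5 0 0 0.314;1 -55.5 -17.4 1.5 0 0 0.314;1 -55.5 -17.4 1.5 0 0 0.314;1 -55.5 -17.4 1.5 0 0 0.314;1 -55.5 -17.4 1.5 0 0 0.314;1 -55.5 -17.4 1.5 0 0 0.314;1 -55.5 -17.4 1.5 0 0 0.314;1 -55.5 -17.4 1.5 0 0 0.314;1 -55.5 -17.4 1.5 0 0 0.314;1 -55.5 -17.4 1.5 0 0 0.314;1 -55.5 -17.4 1.5 0 0 0.314"}}

```text
time_s: 14.8
eef_pos: [418.3, -245.1, 195.1]
ee_rot: [-0.0, 0.783, 0.621, 0.0]
force: [0.8, 0.3, 0.1]
grip_width: 0.998
grip_force: 0.0
```

Run:
```python
from h import *
t=save("top","top2"); w=save("wrist","w2")
cv2.imwrite("pics/both2.png",cv2.hconcat([cv2.resize(t[190:350,110:270],(400,400),interpolation=cv2.INTER_CUBIC),cv2.resize(w,(400,300)).copy() if 0 else cv2.copyMakeBorder(cv2.resize(w,(400,300)),0,100,0,0,cv2.BORDER_CONSTANT)])[:,:,::-1])
print(proj("top",(405,325,44)),proj("top",(475,325,44)),proj("top",(545,325,44)))
for k,z in(("stop_mid",28),):
    for o in spot_point("wrist",k)[:2]: print(o["score"],o["xy"],ray("wrist",o["xy"],z))
```

```text
[173.4 318.2] [174.7 282.9] [176. 248.]
```

View pics/both2.png

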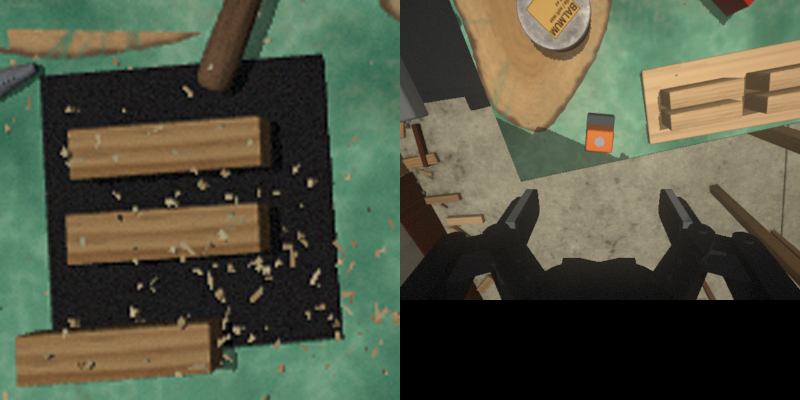

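The knock pushed the near batten off the mat edge, to about pixel (156,332). The other two lie well, so I'll fetch that one back.

Run:
```python
from h import *
np.set_printoptions(precision=3,suppress=True)
c=lambda p:(110+p[0]/2.5,190+p[1]/2.5)
w=np.array([ray("top",c(p),43)[:2] for p in[(15,337),(208,322),(210,372),(18,386)]]);print(w,w.mean(0))
d=w[1]-w[0];print(np.degrees(np.arctan2(d[1],d[0])))
p=w.mean(0)
b=row((*p,200),5);row((*p,26),5,b);b=row((405,318,60),5,b)
b=row((421,-244,200),-13,b)
```

```text
[[390.323 439.073]
 [404.125 285.715]
 [364.787 282.77 ]
 [351.887 434.883]] [377.781 360.61 ]
-84.85706339494371
shift [ 57.87 -17.48  -0.46] rv [ 0.    -0.    -0.312] q6~deg 39 rows>= 15
shift [ 0.   0.  17.4] rv [0. 0. 0.] q6~deg 39 rows>= 5
shift [-4.48  2.34 14.  ] rv [0. 0. 0.] q6~deg 33 rows>= 4
shift [-56.13  -3.3  -14.  ] rv [0.    0.    0.314] q6~deg -17 rows>= 14
```

Emit:
{"fn": "step_arm", "kwargs": {"commands": "1 57.9 -17.5 -0.5 0 0 -0.314;1 57.9 -17.5 -0.5 0 0 -0.314;1 57.9 -17.5 -0.5 0 0 -0.314;1 57.9 -17.5 -0.5 0 0 -0.314;1 57.9 -17.5 -0.5 0 0 -0.314;1 57.9 -17.5 -0.5 0 0 -0.314;1 57.9 -17.5 -0.5 0 0 -0.314;1 57.9 -17.5 -0.5 0 0 -0.314;1 57.9 -17.5 -0.5 0 0 -0.314;1 57.9 -17.5 -0.5 0 0 -0.314;1 57.9 -17.5 -0.5 0 0 -0.314;1 57.9 -17.5 -0.5 0 0 -0.314;1 57.9 -17.5 -0.5 0 0 -0.314;1 57.9 -17.5 -0.5 0 0 -0.314;1 57.9 -17.5 -0.5 0 0 -0.314;1 57.9 -17.5 -0.5 0 0 -0.314;1 57.9 -17.5 -0.5 0 0 -0.314"}}

```text
time_s: 16.37
eef_pos: [376.8, 361.2, 200.1]
ee_rot: [-0.0, 0.674, 0.739, -0.0]
force: [-0.1, 0.1, 0.3]
grip_width: 0.998
grip_force: 0.0
```

Emit:
{"fn": "step_arm", "kwargs": {"commands": "1 0 0 4 0 0 0;1 0 0 8 0 0 0;1 0 0 12 0 0 0;1 0 0 15.5 0 0 0;1 0 0 17 0 0 0;1 0 0 17.2 0 0 0;0 0 0 17.2 0 0 0;0 0 0 17.2 0 0 0;0 0 0 17.2 0 0 0;0 0 0 17.2 0 0 0;0 0 0 17.2 0 0 0;0 0 0 17.2 0 0 0;0 0 0 17.2 0 0 0;0 0 0 14 0 0 0;0 -4.5 2.3 14 0 0 0;0 -4.5 2.3 14 0 0 0;0 -4.5 2.3 14 0 0 0;0 -4.5 2.3 16.2 0 0 0;0 -4.5 2.3 16.8 0 0 0;0 -4.5 2.3 16.8 0 0 0"}}

```text
time_s: 18.03
eef_pos: [404.0, 317.1, 31.1]
ee_rot: [-0.001, 0.675, 0.738, -0.001]
force: [-0.3, 0.7, -1.9]
grip_width: 0.462
grip_force: 51.2
```

Emit:
{"fn": "step_arm", "kwargs": {"commands": "0.75 0 0 0 0 0 0;0.75 0 0 0 0 0 0;0.75 0 0 0 0 0 0;0.75 0 0 -4 0 0 0;0.75 0 0 -8 0 0 0;1 0 0 -13 0 0 0;1 0 0 -17 0 0 0;1 0 0 -17 0 0 0"}}

```text
time_s: 18.7
eef_pos: [407.0, 318.3, 209.8]
ee_rot: [0.002, 0.675, 0.738, 0.006]
force: [0.1, 0.4, 1.2]
grip_width: 1.0
grip_force: 0.0
```

Emit:
{"fn": "step_arm", "kwargs": {"commands": "1 -56.1 -3.3 0 0 0 0.314;1 -56.1 -3.3 0 0 0 0.314;1 -56.1 -3.3 0 0 0 0.314;1 -56.1 -3.3 0 0 0 0.314;1 -56.1 -3.3 0 0 0 0.314;1 -56.1 -3.3 0 0 0 0.314;1 -56.1 -3.3 0 0 0 0.314;1 -56.1 -3.3 0 0 0 0.314;1 -56.1 -3.3 0 0 0 0.314;1 -56.1 -3.3 0 0 0 0.314;1 -56.1 -3.3 0 0 0 0.314;1 -56.1 -3.3 0 0 0 0.314;1 -56.1 -3.3 0 0 0 0.314;1 -56.1 -3.3 0 0 0 0.314;1 -56.1 -3.3 0 0 0 0.314;1 -56.1 -3.3 0 0 0 0.314;1 -56.1 -3.3 0 0 0 0.314"}}

```text
time_s: 20.12
eef_pos: [421.5, -243.9, 202.4]
ee_rot: [-0.0, 0.782, 0.623, 0.0]
force: [0.5, 0.6, 0.3]
grip_width: 1.003
grip_force: 0.0
```

Run:
```python
from h import *
t=save("top","top3"); w=save("wrist","w3")
a=cv2.resize(t[190:350,110:270],(320,320),interpolation=cv2.INTER_CUBIC)
c=cv2.resize(w[150:310,220:420],(400,320),interpolation=cv2.INTER_CUBIC)
cv2.imwrite("pics/both3.png",cv2.hconcat([a,c])[:,:,::-1])
m=camera_model("wrist");s=sense();print(m["eye"],s["eef_pos"])
for k,z in(("stop_mid",28),):
    for o in spot_point("wrist",k)[:2]: print(o["score"],np.array(o["xy"]),ray("wrist",o["xy"],z))
```

```text
[ 438.7 -161.1  328.2] [ 421.6 -243.5  202.5]
0.62 [316.5 215.3] [ 419.1 -241.8   28. ]
```

View pics/both3.png

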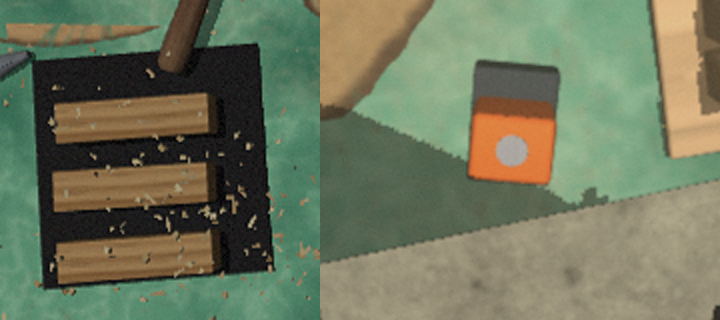

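Battens are all on the mat again. The wrist crop shows the stop's orange top centred at about crop (512,148), with its narrow side along the stop's y axis.

```bash
sed -i 's/abs(q6)<abs(best\[3\])/abs(q6-45)<abs(best[3]-45)/' h.py; sed -i 's/^np.set_print.*/np.set_printoptions(precision=3,suppress=True)/' h.py
python3 - <<'E'
from h import *
c=lambda p:(220+p[0]/2-.25-160,150+p[1]/2-.25)
w=np.array([ray("wrist",c(p),56)[:2] for p in[(473,112),(556,116),(551,185),(468,180)]]);print(w,w.mean(0),[np.degrees(np.arctan2(*(w[(i+1)%4]-w[i])[::-1])) for i in range(4)],[np.linalg.norm(w[(i+1)%4]-w[i]) for i in range(4)])
f=np.array([ray("wrist",c(p),20)[:2] for p in[(477,60),(560,69)]]);print("foot edge",f)
for o in trace("wrist","slit")[:1]: pass
p=w.mean(0)
b=row((*p,150),74);row((*p,40),74,b)
T=np.array([552,65]);u=np.array([np.cos(np.radians(6.5)),np.sin(np.radians(6.5))])
q=T-70*u;print(q);b=row((*q,180),-83.5,b)
E
```

```text
[[ 406.462 -222.582]
 [ 439.58  -231.945]
 [ 431.237 -261.262]
 [ 397.081 -251.065]] [ 418.59  -241.714] [np.float64(-15.786514382913866), np.float64(-105.88459985082237), np.float64(163.37806328737793), np.float64(71.7698904534378)] [np.float64(34.41602567145338), np.float64(30.481170926760814), np.float64(35.64622585140566), np.float64(29.98866101466604)]
foot edge [[ 409.924 -207.481]
 [ 446.028 -220.02 ]]
shift [ 0.13 -0.35  5.25] rv [ 0.    -0.     1.625] q6~deg 76 rows>= 14
shift [ 0.  0. 11.] rv [0. 0. 0.] q6~deg 76 rows>= 3
[482.45   57.076]
shift [ -2.1  -30.48  -3.  ] rv [ 0.     0.    -0.393] q6~deg 90 rows>= 8
```

Emit:
{"fn": "step_arm", "kwargs": {"commands": "1 0.1 -0.35 5.2 0 0 1.62;1 0.1 -0.35 5.2 0 0 1.62;1 0.1 -0.35 5.2 0 0 1.62;1 0.1 -0.35 5.2 0 0 1.62;1 0.1 -0.35 5.2 0 0 1.62;1 0.1 -0.35 5.2 0 0 1.62;1 0.1 -0.35 5.2 0 0 1.62;1 0.1 -0.35 5.2 0 0 1.62;1 0.1 -0.35 5.2 0 0 1.62;1 0.1 -0.35 5.2 0 0 1.62;1 0.1 -0.35 5.2 0 0 1.62;1 0.1 -0.35 5.2 0 0 1.62;1 0.1 -0.35 5.2 0 0 1.62;1 0.1 -0.35 5.2 0 0 1.62;1 0.1 -0.35 5.2 0 0 1.62;1 0.1 -0.35 5.2 0 0 1.62"}}

```text
time_s: 21.65
eef_pos: [418.4, -242.6, 150.4]
ee_rot: [0.0, 0.991, -0.135, 0.0]
force: [-0.3, 0.8, 0.4]
grip_width: 1.003
grip_force: 0.0
```

Emit:
{"fn": "step_arm", "kwargs": {"commands": "1 0 0 4 0 0 0;1 0 0 8 0 0 0;1 0 0 10 0 0 0;1 0 0 10.6 0 0 0;1 0 0 10.6 0 0 0;0 0 0 10.6 0 0 0;0 0 0 10.6 0 0 0;0 0 0 10.6 0 0 0;0 0 0 10.6 0 0 0;0 0 0 10.6 0 0 0;0 0 0 10.6 0 0 0;0 0 0 10.6 0 0 0;0 0 0 10.6 0 0 0;0 0 0 10.6 0 0 0;0 0 0 9 0 0 0;0 0 0 6 0 0 0;0 0 0 2 0 0 0;0 0 0 -2 0 0 0;0 0 0 -4 0 0 0;0 0 0 -4 0 0 0", "newtons": 50}}

```text
time_s: 23.32
eef_pos: [419.6, -243.9, 194.7]
ee_rot: [0.002, 0.991, -0.137, 0.003]
force: [0.4, -1.1, -2.7]
grip_width: 0.343
grip_force: 50.3
```

Run:
```python
from h import *
s=sense();print(s["eef_pos"],s["joints"])
T=np.array([552,65]);u=np.array([np.cos(np.radians(6.5)),np.sin(np.radians(6.5))])
q=T-120*u+0;b=row((*q,180),-83.5)
capture("top")
o=trace("top","track")[0]
cs,_=cv2.findContours(o["mask"].astype(np.uint8),cv2.RETR_EXTERNAL,cv2.CHAIN_APPROX_NONE)
c=max(cs,key=cv2.contourArea)[:,0]
w=np.array([ray("top",p,38)[:2] for p in c],np.float32);print(cv2.minAreaRect(w),o["score"])
im=capture("wrist");cv2.imwrite("pics/w4.png",im[:,:,::-1])
for k in("track","slit"):
  for z,cam in((38 if k=="track" else 16,"top"),):
    for o in spot_point(cam,k)[:1]: print(k,o["score"],ray(cam,o["xy"],z if k=="slit" else 0))
```

```text
[ 419.562 -243.897  194.733] [-0.769  0.273  1.698 -0.     1.162  1.077]
shift [ -6.75 -28.79   1.31] rv [ 0.005 -0.007 -0.388] q6~deg 90 rows>= 8
((552.2481689453125, 66.76683044433594), (339.36004638671875, 108.03292083740234), 6.076478481292725) 0.63
track 0.59 [550.53   57.872   0.   ]
slit 0.61 [557.856  71.985  16.   ]
```

Run:
```python
from h import *
T=np.array([552,66.5]);u=np.array([np.cos(np.radians(6.3)),np.sin(np.radians(6.3))])
# commanded base: z 190, stop pose
b0=np.array([418.6,-242.1,190.]);a=np.radians(-106.3)
s=sense();w,x,y,z=s["ee_rot"]
q=T-90*u;print(q);b=row((*q,150),-83.7)
```

```text
[462.544  56.624]
shift [ -3.8  -29.98   3.91] rv [-0.002  0.003 -0.385] q6~deg 91 rows>= 8
```

Emit:
{"fn": "step_arm", "kwargs": {"commands": "0 -3.8 -30 1 0 0 -0.385;0 -3.8 -30 1 0 0 -0.385;0 -3.8 -30 1 0 0 -0.385;0 -3.8 -30 1 0 0 -0.385;0 -3.8 -30 1 0 0 -0.385;0 -3.8 -30 1 0 0 -0.385;0 -3.8 -30 1 0 0 -0.385;0 -3.8 -30 4 0 0 -0.385;0 -3.8 -30 4 0 0 -0.385;0 -3.8 -30 4 0 0 -0.385;0 -3.8 -30 4 0 0 -0.385;0 -3.8 -30 4 0 0 -0.385"}}

```text
time_s: 24.57
eef_pos: [463.7, 55.1, 150.9]
ee_rot: [0.0, 0.999, 0.054, 0.0]
force: [0.1, 0.1, -2.5]
grip_width: 0.344
grip_force: 50.8
```

Run:
```python
from h import *
s=sense();print(s["eef_pos"],s["ee_rot"])
save("wrist","w5");
T=np.array([552,66.5]);a=np.radians(6.3);u=np.array([np.cos(a),np.sin(a)]);v=np.array([-u[1],u[0]])
for k,z in(("track",38),("slit",16)):
    for o in spot_point("wrist",k)[:1]: print(k,o["score"],o["xy"],ray("wrist",o["xy"],z))
im=cv2.imread("pics/w5.png")
def L(p,q,z,c):
    P=lambda p:tuple(int(round(t)) for t in proj("wrist",(*(T+p[0]*u+p[1]*v),z)))
    cv2.line(im,P(p),P(q),c,1)
for y in(-31,31): L((-60,y),(170,y),38,(0,0,255))
for y in(-53,53): L((-60,y),(170,y),38,(0,255,0))
L((170,-53),(170,53),38,(0,255,0))
for y in(-9,9): L((-60,y),(100,y),28,(255,0,255))
L((100,-9),(100,9),28,(255,0,255))
cv2.imwrite("pics/w5o.png",im)
```

```text
[463.702  55.128 150.948] [0.    0.999 0.054 0.   ]
track 0.65 [316.8, 112.5] [550.337  66.129  38.   ]
slit 0.94 [314.9, 110.2] [552.117  67.934  16.   ]
```

View pics/w5o.png

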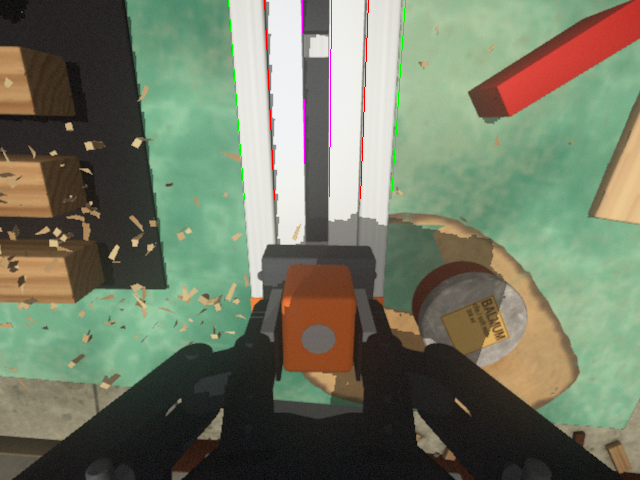

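The overlay fits the trough and slit within about a pixel. A white patch in the slit at (317,45) is worth noting as a possible hint to the notch.

Emit:
{"fn": "step_arm", "kwargs": {"commands": "0 0 0 3 0 0 0;0 0 0 5 0 0 0;0 0 0 5 0 0 0;0 0 0 5 0 0 0;0 0 0 5 0 0 0"}}

```text
time_s: 25.13
eef_pos: [464.1, 55.9, 101.6]
ee_rot: [0.0, 0.999, 0.055, 0.001]
force: [0.7, 0.3, -3.0]
grip_width: 0.346
grip_force: 50.8
```

```bash
cat >> h.py <<'E'
T=np.array([552,66.5]);a_=np.radians(6.3);u=np.array([np.cos(a_),np.sin(a_)]);v=np.array([-u[1],u[0]])
def tr(p): d=np.array(p)[:2]-T; return np.array([d@u,d@v])
E
python3 - <<'E'
from h import *
s=sense();w,x,y,z=s["ee_rot"];print(s["eef_pos"],tr(s["eef_pos"]),R.from_quat([x,y,z,w]).as_matrix().round(3).tolist(),s["force"])
print("white",tr(ray("wrist",(317,45),16)) if 0 else tr(ray("top",(304,226),16)))
E
```

```text
[464.069  55.905 101.64 ] [-88.562  -0.882] [[0.994, 0.109, 0.002], [0.109, -0.994, -0.0], [0.002, 0.0, -1.0]] [ 0.705  0.323 -3.027]
white [43.521 -2.865]
```

Emit:
{"fn": "step_arm", "kwargs": {"commands": "0 0 -0.07 0.5 0 0 0;0 0 -0.07 1.5 0 0 0;0 0 -0.07 2.3 0 0 0;0 0 -0.07 2.6 0 0 0;0 0 -0.07 2.8 0 0 0;0 0 -0.07 2.8 0 0 0;0 0 -0.07 2.8 0 0 0"}}

```text
time_s: 25.72
eef_pos: [463.3, 57.0, 73.2]
ee_rot: [0.0, 0.998, 0.055, 0.0]
force: [-4.3, -0.5, 7.2]
grip_width: 0.343
grip_force: 52.3
```

Emit:
{"fn": "step_arm", "kwargs": {"commands": "0.2 0 0 0 0 0 0;0.2 0 0 -0.05 0 0 0;0.2 0 0 -0.05 0 0 0;0.2 0.5 0 -0.05 0 0 0;0.2 1.2 0 -0.05 0 0 0;0.2 2 0 -0.05 0 0 0;0.2 3 0 -0.05 0 0 0;0.2 4 0 -0.05 0 0 0;0.2 5 0 -0.05 0 0 0;0.2 5.6 0 -0.05 0 0 0;0.2 5.8 0 -0.05 0 0 0;0.2 5.8 0 -0.05 0 0 0;0.2 5.8 0 -0.05 0 0 0", "newtons": 20}}

```text
time_s: 26.8
eef_pos: [521.6, 63.2, 73.3]
ee_rot: [0.0, 0.998, 0.055, 0.001]
force: [1.9, 0.8, 2.1]
grip_width: 0.348
grip_force: 51.6
```

Run:
```python
from h import *
s=sense();print(tr(s["eef_pos"]),s["eef_pos"],s["force"],s["wrist_torque"],s["grip_width"])
```

```text
[-30.57   0.08] [521.606  63.225  73.272] [1.932 0.836 2.066] [ 0.01  -0.383  0.064] 0.34786261932317863
```

Emit:
{"fn": "step_arm", "kwargs": {"commands": "0.6 0 0 0 0 0 0;0.6 0 0 0 0 0 0;0.6 0 0 0 0 0 0;0 0 0 0 0 0 0;0 0 0 0 0 0 0;0 0 0 0 0 0 0;0 0 0 0 0 0 0;0 0 0 0 0 0 0;0 0.3 0 0 0 0 0;0 0.6 0 0 0 0 0;0 0.8 0 0 0 0 0;0 1 0 0 0 0 0;0 1 0 0 0 0 0;0 1 0 0 0 0 0", "newtons": 20}}

```text
time_s: 27.97
eef_pos: [531.4, 64.4, 72.8]
ee_rot: [0.0, 0.998, 0.055, 0.001]
force: [0.9, 0.5, -0.6]
grip_width: 0.347
grip_force: 19.9
```

Emit:
{"fn": "step_arm", "kwargs": {"commands": "0 0.2 0 0 0 0 0;0 0.4 0 0 0 0 0;0 0.6 0 0 0 0 0;0 0.8 0 0 0 0 0;0 1 0 0 0 0 0;0 1 0 0 0 0 0;0 1 0 0 0 0 0"}}

```text
time_s: 28.55
eef_pos: [541.3, 65.5, 72.8]
ee_rot: [0.0, 0.998, 0.055, 0.001]
force: [1.1, 0.7, -0.1]
grip_width: 0.348
grip_force: 19.9
```

Emit:
{"fn": "step_arm", "kwargs": {"commands": "0 0.2 0 0 0 0 0;0 0.4 0 0 0 0 0;0 0.6 0 0 0 0 0;0 0.8 0 0 0 0 0;0 1 0 0 0 0 0;0 1 0 0 0 0 0;0 1 0 0 0 0 0"}}

```text
time_s: 29.13
eef_pos: [551.2, 66.6, 72.8]
ee_rot: [0.0, 0.998, 0.055, 0.001]
force: [0.4, 0.0, 0.2]
grip_width: 0.349
grip_force: 19.9
```

Emit:
{"fn": "step_arm", "kwargs": {"commands": "0 0.2 0 0 0 0 0;0 0.4 0 0 0 0 0;0 0.6 0 0 0 0 0;0 0.8 0 0 0 0 0;0 1 0 0 0 0 0;0 1 0 0 0 0 0;0 1 0 0 0 0 0"}}

```text
time_s: 29.72
eef_pos: [561.2, 67.7, 72.8]
ee_rot: [0.0, 0.998, 0.055, 0.001]
force: [2.2, 0.5, -1.3]
grip_width: 0.351
grip_force: 19.9
```

Emit:
{"fn": "step_arm", "kwargs": {"commands": "0 0.2 0 0 0 0 0;0 0.4 0 0 0 0 0;0 0.6 0 0 0 0 0;0 0.8 0 0 0 0 0;0 1 0 0 0 0 0;0 1 0 0 0 0 0;0 1 0 0 0 0 0"}}

```text
time_s: 30.3
eef_pos: [571.1, 68.8, 72.8]
ee_rot: [0.0, 0.998, 0.055, 0.001]
force: [2.2, -0.1, -1.0]
grip_width: 0.351
grip_force: 19.9
```

Emit:
{"fn": "step_arm", "kwargs": {"commands": "0 0.2 0 0 0 0 0;0 0.4 0 0 0 0 0;0 0.6 0 0 0 0 0;0 0.8 0 0 0 0 0;0 1 0 0 0 0 0;0 1 0 0 0 0 0;0 1 0 0 0 0 0"}}

```text
time_s: 30.88
eef_pos: [581.0, 69.9, 72.8]
ee_rot: [0.0, 0.998, 0.055, 0.001]
force: [1.8, 0.8, -1.5]
grip_width: 0.35
grip_force: 20.0
```

Run:
```python
from h import *
s=sense();print(tr(s["eef_pos"]),s["force"],s["wrist_torque"])
im=save("wrist","w6");cv2.imwrite("pics/w6s.png",cv2.resize(im[:,:,::-1],(480,360)))
for k in("stop_mid",):
    for o in spot_point("wrist",k)[:1]: print(k,o["score"],tr(ray("wrist",o["xy"],56)))
```

```text
[29.207  0.152] [ 1.826  0.781 -1.544] [ 0.045 -0.221 -0.02 ]
stop_mid 0.83 [28.247  1.054]
```

View pics/w6s.png

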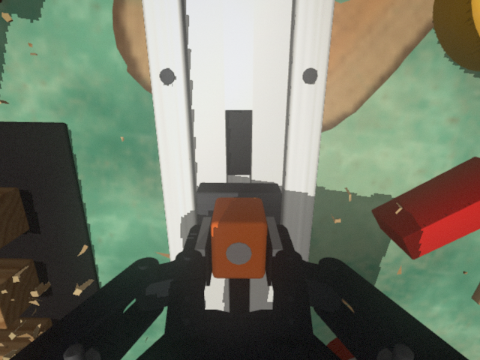

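The stop is moving along with the gripper, its front edge now at the white patch (238,178). I'll carry on in small steps.

Emit:
{"fn": "step_arm", "kwargs": {"commands": "0 0.2 0 0 0 0 0;0 0.4 0 0 0 0 0;0 0.6 0 0 0 0 0;0 0.8 0 0 0 0 0;0 0.8 0 0 0 0 0;0 0.8 0 0 0 0 0"}}

```text
time_s: 31.48
eef_pos: [589.1, 70.7, 72.9]
ee_rot: [0.0, 0.998, 0.055, 0.001]
force: [1.8, 0.2, -0.4]
grip_width: 0.348
grip_force: 19.9
```

Emit:
{"fn": "step_arm", "kwargs": {"commands": "0 0.2 0 0 0 0 0;0 0.4 0 0 0 0 0;0 0.6 0 0 0 0 0;0 0.6 0 0 0 0 0;0 0.6 0 0 0 0 0"}}

```text
time_s: 31.9
eef_pos: [594.6, 71.4, 72.8]
ee_rot: [-0.0, 0.998, 0.055, 0.0]
force: [-0.1, 0.4, 0.2]
grip_width: 0.348
grip_force: 20.3
```

Emit:
{"fn": "step_arm", "kwargs": {"commands": "0 0.1 0 0 0 0 0;0 0.2 0 0 0 0 0;0 0.3 0 0 0 0 0;0 0.4 0 0 0 0 0;0 0.4 0 0 0 0 0;0 0.4 0 0 0 0 0"}}

```text
time_s: 32.4
eef_pos: [598.1, 71.8, 72.9]
ee_rot: [-0.0, 0.998, 0.055, -0.001]
force: [-4.8, -0.7, 3.6]
grip_width: 0.349
grip_force: 19.5
```

Run:
```python
from h import *
s=sense();print(tr(s["eef_pos"]),s["eef_pos"],s["force"],s["wrist_torque"])
capture("wrist")
for o in spot_point("wrist","stop_mid")[:1]: print(o["score"],tr(ray("wrist",o["xy"],56)))
```

```text
[46.37   0.212] [598.067  71.799  72.854] [-4.833 -0.688  3.569] [-0.053  0.957 -0.015]
0.77 [46.386  2.47 ]
```

Emit:
{"fn": "step_arm", "kwargs": {"commands": "0 0.1 0 0 0 0 0;0 0.2 0 0 0 0 0;0 0.2 0 0 0 0 0;0 0.2 0 0 0 0 0"}}

```text
time_s: 32.83
eef_pos: [599.9, 71.9, 73.1]
ee_rot: [0.0, 0.998, 0.055, -0.001]
force: [-6.7, -1.3, 6.9]
grip_width: 0.347
grip_force: 19.4
```

Emit:
{"fn": "step_arm", "kwargs": {"commands": "0 -0.2 0 0 0 0 0;0 -0.4 0 0 0 0 0;0.6 -0.4 0 0 0 0 0;0.6 -0.4 0 0 0 0 0;0.6 -0.4 0 0 0 0 0;0.6 -0.4 0 0 0 0 0;0 -0.4 0 0 0 0 0;0 -0.4 0 0 0 0 0;0 -0.4 0 0 0 0 0;0 -0.4 0 0 0 0 0;0 -0.4 0 0 0 0 0;0 -0.4 0 0 0 0 0"}}

```text
time_s: 33.83
eef_pos: [596.4, 71.5, 72.8]
ee_rot: [0.0, 0.998, 0.055, 0.0]
force: [0.5, -1.0, 0.2]
grip_width: 0.347
grip_force: 22.4
```

Emit:
{"fn": "step_arm", "kwargs": {"commands": "0 0.2 0 0 0 0 0;0 0.4 0 0 0 0 0;0 0.6 0 0 0 0 0;0 0.7 0 0 0 0 0;0 0.7 0 0 0 0 0"}}

```text
time_s: 34.25
eef_pos: [602.7, 72.4, 73.3]
ee_rot: [0.0, 0.998, 0.055, -0.001]
force: [-7.1, -1.4, 8.3]
grip_width: 0.349
grip_force: 23.8
```

Emit:
{"fn": "step_arm", "kwargs": {"commands": "0 -0.2 0 0 0 0 0;0 -0.4 0 0 0 0 0;0 -0.6 0 0 0 0 0;0 -0.8 0 0 0 0 0;0 -1 0 0 0 0 0;0 -1 0 0 0 0 0;0 -1 0 0 0 0 0"}}

```text
time_s: 34.83
eef_pos: [593.3, 71.2, 72.6]
ee_rot: [-0.0, 0.998, 0.055, -0.0]
force: [2.4, 0.4, -1.0]
grip_width: 0.347
grip_force: 22.5
```

Emit:
{"fn": "step_arm", "kwargs": {"commands": "0.7 0.3 0 0 0 0 0;0.7 0.3 0 0 0 0 0;0.7 0.3 0 0 0 0 0;0.7 0.3 0 0 0 0 0;0.7 0.3 0 -2 0 0 0;0.7 0.3 0 -5 0 0 0;1 0.3 0 -9 0 0 0;1 -6 0 -13 0 0 0;1 -6 0 -13 0 0 0;1 -6 0 -13 0 0 0;1 -6 0 -13 0 0 0"}}

```text
time_s: 35.75
eef_pos: [533.4, 64.7, 204.0]
ee_rot: [0.0, 0.998, 0.055, 0.001]
force: [-0.4, -0.8, 0.2]
grip_width: 1.0
grip_force: 0.0
```

Run:
```python
from h import *
s=sense();print(tr(s["eef_pos"]),s["eef_pos"],s["ee_rot"])
im=save("wrist","w7");sd=save("side","s7");
from cv2 import resize
p=proj("wrist",(*(T+44*u),56));q=proj("side",(*(T+44*u),56));print(p,q)
def crop(im,p,h): 
    x,y=[int(np.clip(t,h,m-h)) for t,m in zip(p,(640,480))]; print("org",x-h,y-h); return resize(im[y-h:y+h,x-h:x+h],(400,400),interpolation=cv2.INTER_CUBIC)
cv2.imwrite("pics/b7.png",cv2.hconcat([crop(im,p,80),crop(sd,q,50)])[:,:,::-1])
for o in spot_point("wrist","stop_mid")[:1]: print(o["score"],tr(ray("wrist",o["xy"],56)))
for o in spot_point("wrist","pin_tip")[:1]: print("pin",o["score"],o["xy"],tr(ray("wrist",o["xy"],8)))
```

```text
[-18.672   0.206] [533.418  64.655 204.01 ] [0.    0.998 0.055 0.001]
[319.145 147.43 ] [324.837 261.487]
org 239 67
org 274 211
0.78 [40.53   2.416]
```

View pics/b7.png

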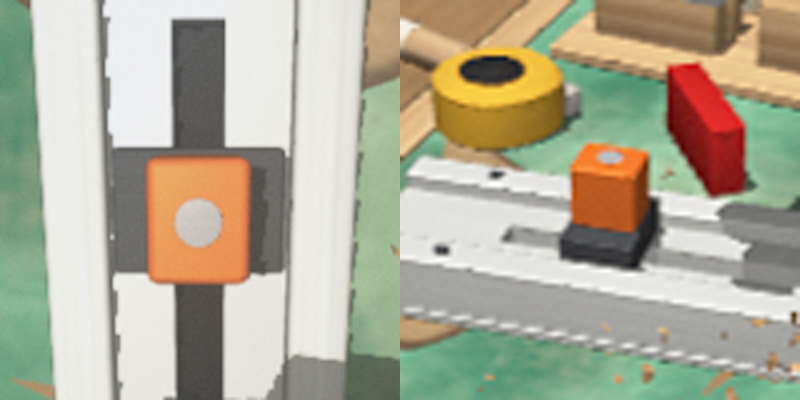

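Run:
```python
from h import *
c=lambda p:(239+p[0]*.4,67+p[1]*.4)
print("disc",tr(ray("wrist",c((198,222)),56)),"grip",tr(ray("wrist",c((198,158)),56)),tr(ray("wrist",c((199,283)),56)),"foot front",tr(ray("wrist",c((200,148)),48+0)),"slit end",tr(ray("wrist",c((198,22)),28)))
print("foot L,R",tr(ray("wrist",c((113,210)),48)),tr(ray("wrist",c((285,210)),48)))
p=T+42*u;b=row((*p,110),-83.7);row((*p,73),-83.7,b)
```

```text
disc [37.604  0.794] grip [56.808  0.77 ] [18.413  0.495] foot front [59.586  0.132] slit end [97.871  0.701]
foot L,R [40.632 28.17 ] [ 40.548 -27.244]
shift [6.02 0.02 9.16] rv [-0.     0.002 -0.   ] q6~deg 91 rows>= 3
shift [0.  0.  3.7] rv [0. 0. 0.] q6~deg 91 rows>= 1
```

Emit:
{"fn": "step_arm", "kwargs": {"commands": "0.75 3 0 3 0 0 0;0.75 6 0 6 0 0 0;0.75 6 0 9 0 0 0;0.75 6 0 12 0 0 0;0.75 6 0 12.9 0 0 0;0.75 6 0 12.9 0 0 0;0.75 6 0 12.9 0 0 0;0 6 0 12.9 0 0 0;0 6 0 12.9 0 0 0;0 6 0 12.9 0 0 0;0 6 0 12.9 0 0 0;0 6 0 12.9 0 0 0;0 6 0 12.9 0 0 0;0 6 0 12.9 0 0 0", "newtons": 30}}

```text
time_s: 37.12
eef_pos: [594.1, 71.3, 75.5]
ee_rot: [0.0, 0.998, 0.055, 0.001]
force: [-1.0, 0.1, 6.1]
grip_width: 0.344
grip_force: 31.0
```

Emit:
{"fn": "step_arm", "kwargs": {"commands": "0 -0.2 0 0 0 0 0;0 -0.4 0 0 0 0 0;0 -0.6 0 0 0 0 0;0 -0.6 0 0 0 0 0;0 -0.6 0 0 0 0 0"}}

```text
time_s: 37.53
eef_pos: [590.1, 70.6, 76.2]
ee_rot: [0.0, 0.998, 0.055, 0.004]
force: [6.6, 2.1, 5.4]
grip_width: 0.345
grip_force: 30.9
```

Resistance comes both forwards and backwards, so the pin is in the notch. I'll release and go to the blanks.

Emit:
{"fn": "step_arm", "kwargs": {"commands": "0 0.4 0 0 0 0 0;0 0.5 0 0 0 0 0;0.7 0.5 0 0 0 0 0;0.7 0.5 0 0 0 0 0;0.7 0.5 0 0 0 0 0;0.7 0.5 0 0 0 0 0;0.7 0.5 0 -2 0 0 0;0.7 0.5 0 -5 0 0 0;1 0.5 0 -9 0 0 0;1 0.5 0 -12 0 0 0;1 0.5 0 -12 0 0 0;1 0.5 0 -12 0 0 0"}}

```text
time_s: 38.53
eef_pos: [592.8, 71.1, 195.2]
ee_rot: [0.0, 0.998, 0.055, 0.002]
force: [-0.1, -0.1, 0.1]
grip_width: 0.998
grip_force: 0.0
```

Run:
```python
from h import *
s=sense();print(tr(s["eef_pos"]),s["eef_pos"])
b=row((559,-227,200),-93)
capture("wrist")
for o in spot_point("wrist","stop_mid")[:1]: print(o["score"],o["xy"],tr(ray("wrist",o["xy"],56)))
```

```text
[41.108  0.128] [592.846  71.138 195.152]
shift [-6.63 29.26 -0.49] rv [ 0.    -0.003  0.162] q6~deg 71 rows>= 8
0.92 [316.1, 230.8] [36.712  2.694]
```

Emit:
{"fn": "step_arm", "kwargs": {"commands": "1 -6.6 29.3 -0.5 0 0 0.162;1 -6.6 29.3 -0.5 0 0 0.162;1 -6.6 29.3 -0.5 0 0 0.162;1 -6.6 29.3 -0.5 0 0 0.162;1 -6.6 29.3 -0.5 0 0 0.162;1 -6.6 29.3 -0.5 0 0 0.162;1 -6.6 29.3 -0.5 0 0 0.162;1 -6.6 29.3 -0.5 0 0 0.162;1 -6.6 29.3 -0.5 0 0 0.162;1 -6.6 29.3 -0.5 0 0 0.162;1 -6.6 29.3 -0.5 0 0 0.162"}}

```text
time_s: 39.55
eef_pos: [559.0, -225.8, 198.0]
ee_rot: [-0.001, 1.0, -0.025, -0.001]
force: [0.2, 0.2, -0.1]
grip_width: 1.0
grip_force: 0.0
```

Run:
```python
from h import *
s=sense();print(s["eef_pos"],s["ee_rot"]); 
import pickle
im=save("wrist","w8"); pickle.dump(camera_model("wrist"),open("cm8","wb"))
for k in ["blank_a_mid"]:
    for o in spot_point("wrist",k)[:5]: print(o["score"],o["xy"],ray("wrist",o["xy"],32))
cv2.imwrite("pics/w8c.png",cv2.resize(im[20:320,160:480,::-1],(640,600)))
t=save("top","top8");
```

```text
[ 558.979 -225.78   197.985] [-0.001  1.    -0.025 -0.001]
0.64 [303.1, 217.0] [ 559.859 -211.714   32.   ]
```

View pics/w8c.png

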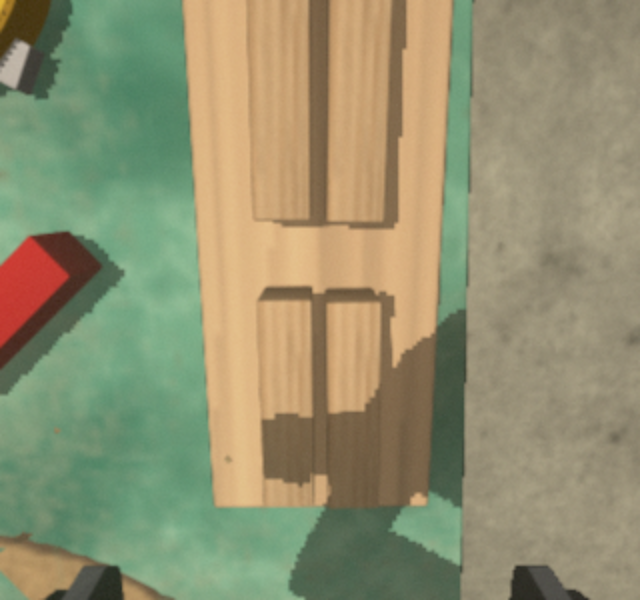

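Run:
```python
from h import *
c=lambda p:(160+p[0]/2-.25,20+p[1]/2-.25)
for n,ps in dict(nL=[(258,300),(312,300),(316,503),(264,503)],nR=[(327,300),(381,300),(383,507),(330,507)],far=[(252,219),(309,221),(327,222),(384,223)]).items():
    w=np.array([ray("wrist",c(p),55)[:2] for p in ps]);print(n,w.round(1).tolist(),w.mean(0))
p=(559,-227)
b=row((559,-227,120),-93);row((559,-227,47),-93,b)
```

```text
nL [[605.5, -204.5], [604.4, -225.8], [516.5, -222.9], [517.7, -200.1]] [ 561.026 -213.343]
nR [[604.1, -231.8], [603.0, -253.1], [513.0, -252.1], [514.2, -228.9]] [ 558.609 -241.463]
far [[636.1, -204.7], [634.3, -226.3], [633.5, -233.1], [632.1, -254.8]] [ 633.992 -229.736]
shift [-0.01  0.11  7.87] rv [-0.     0.     0.002] q6~deg 71 rows>= 2
shift [0.  0.  7.3] rv [0. 0. 0.] q6~deg 71 rows>= 2
```

Emit:
{"fn": "step_arm", "kwargs": {"commands": "1 0.1 0.15 4 0 0 0;1 0.1 0.15 8 0 0 0;1 0.1 0.15 12 0 0 0;1 0.1 0.15 14.5 0 0 0;1 0.1 0.15 15.4 0 0 0;1 0.1 0.15 15.4 0 0 0;0 0.1 0.15 15.4 0 0 0;0 0.1 0.15 15.4 0 0 0;0 0.1 0.15 15.4 0 0 0;0 0.1 0.15 15.4 0 0 0;0 0.1 0.15 15.4 0 0 0;0 0.1 0.15 15.4 0 0 0;0 0.1 0.15 15.4 0 0 0;0 0.1 0.15 15.4 0 0 0", "newtons": 60}}

```text
time_s: 40.87
eef_pos: [560.7, -229.4, 46.7]
ee_rot: [0.001, 1.0, -0.026, 0.001]
force: [-1.7, 0.0, 6.4]
grip_width: 0.502
grip_force: 62.2
```

Emit:
{"fn": "step_arm", "kwargs": {"commands": "0 0 0 -1 0 0 0;0 0 0 -3 0 0 0;0 0 0 -6 0 0 0;0 0 0 -9 0 0 0;0 0 0 -12 0 0 0;0 0 0 -12 0 0 0;0 0 0 -12 0 0 0;0 0 0 -12 0 0 0"}}

```text
time_s: 41.53
eef_pos: [559.5, -228.6, 164.5]
ee_rot: [-0.0, 1.0, -0.026, -0.0]
force: [0.4, -0.3, -1.5]
grip_width: 0.502
grip_force: 61.2
```

Run:
```python
from h import *
s=sense();print(s["eef_pos"],s["ee_rot"],s["force"])
print("x-off of blanks: centre 560 vs tcp",s["eef_pos"][0])
q=T-27*u
b=row((*q,165),-83.7)
im=save("wrist","w9")
cv2.imwrite("pics/w9c.png",im[150:480,160:480,::-1])
```

```text
[ 559.451 -228.642  164.495] [-0.     1.    -0.026 -0.   ] [ 0.397 -0.284 -1.522]
x-off of blanks: centre 560 vs tcp 559.4507314791335
shift [ -4.95 -29.    -0.03] rv [-0.001  0.001 -0.162] q6~deg 91 rows>= 8
```

View pics/w9c.png

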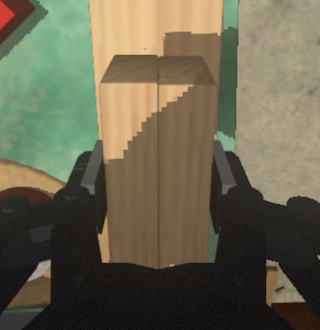

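Emit:
{"fn": "step_arm", "kwargs": {"commands": "0 -5.5 -29 0 0 0 -0.162;0 -5.5 -29 0 0 0 -0.162;0 -5.5 -29 0 0 0 -0.162;0 -5.5 -29 0 0 0 -0.162;0 -5.5 -29 0 0 0 -0.162;0 -5.5 -29 0 0 0 -0.162;0 -5.5 -29 0 0 0 -0.162;0 -5.5 -29 0 0 0 -0.162;0 -5.5 -29 0 0 0 -0.162;0 -5.5 -29 0 0 0 -0.162;0 -5.5 -29 0 0 0 -0.162;0 -5.5 -29 0 0 0 -0.162"}}

```text
time_s: 42.58
eef_pos: [520.2, 62.3, 164.5]
ee_rot: [0.0, 0.999, 0.054, -0.0]
force: [-0.4, -0.4, -1.9]
grip_width: 0.501
grip_force: 61.5
```

Run:
```python
from h import *
s=sense();P=s["eef_pos"];print(P,tr(P),s["ee_rot"])
im=save("wrist","w10")
zt=P[2]+8.3
cv2.imwrite("pics/w10c.png",cv2.resize(im[60:360,220:420,::-1],(400,600)))
for o in spot_point("wrist","stop_mid")[:1]: print("stop",o["score"],o["xy"],tr(ray("wrist",o["xy"],56)))
```

```text
[520.236  62.29  164.458] [-32.034  -0.699] [ 0.     0.999  0.054 -0.   ]
stop 0.97 [319.2, 137.0] [39.687 -0.633]
```

View pics/w10c.png

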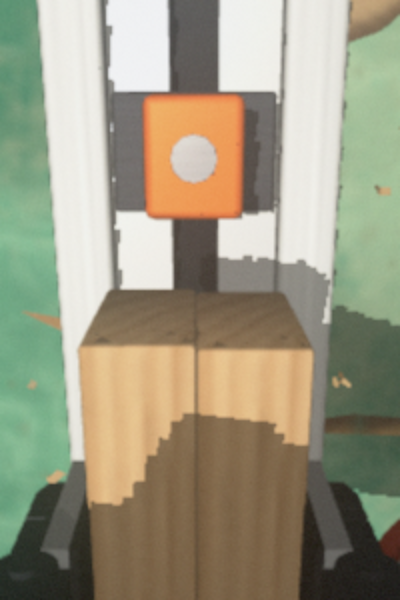

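Run:
```python
from h import *
c=lambda p:(220+p[0]/2-.25,60+p[1]/2-.25)
Z=164.5
print("foot +x",tr(ray("wrist",c((260,92)),48)),"foot -x",tr(ray("wrist",c((260,211)),48)),"L/R",tr(ray("wrist",c((115,150)),48)),tr(ray("wrist",c((276,150)),48)))
print("top disc",tr(ray("wrist",c((194,159)),84)))
print("blank top edge",tr(ray("wrist",c((195,346)),Z+8.3)),"bottom edge",tr(ray("wrist",c((195,290)),Z-36.7)), "sides",tr(ray("wrist",c((80,346)),Z+8.3)),tr(ray("wrist",c((312,346)),Z+8.3)))
print("tcp",tr(sense()["eef_pos"]))
```

```text
foot +x [ 59.375 -21.179] foot -x [ 20.039 -22.259] L/R [40.903 28.202] [ 40.725 -27.196]
top disc [39.693  0.915]
blank top edge [11.255  0.583] bottom edge [10.846  0.659] sides [11.324 21.68 ] [ 11.185 -20.882]
tcp [-32.037  -0.433]
```

Emit:
{"fn": "step_arm", "kwargs": {"commands": "0 0.6 -0.02 2 0 0 0;0 0.6 -0.02 5 0 0 0;0 0.6 -0.02 7.5 0 0 0;0 0.6 -0.02 9 0 0 0;0 0.6 -0.02 9.6 0 0 0;0 0.6 -0.02 9.8 0 0 0;0 0.6 -0.02 9.8 0 0 0;0 0.6 -0.02 9.8 0 0 0;0 0.6 -0.02 9.8 0 0 0"}}

```text
time_s: 43.43
eef_pos: [526.6, 64.3, 67.9]
ee_rot: [0.0, 0.998, 0.055, 0.001]
force: [0.5, 0.5, -1.0]
grip_width: 0.503
grip_force: 61.5
```

Emit:
{"fn": "step_arm", "kwargs": {"commands": "0 0 0 0.15 0 0 0;0 0 0 0.3 0 0 0;0 0 0 0.3 0 0 0;0 0 0 0.3 0 0 0"}}

```text
time_s: 43.77
eef_pos: [526.4, 64.5, 64.7]
ee_rot: [0.0, 0.998, 0.055, 0.001]
force: [-1.7, -0.3, 5.4]
grip_width: 0.5
grip_force: 62.5
```

Emit:
{"fn": "step_arm", "kwargs": {"commands": "0.7 0 0 0 0 0 0;0.7 0 0 0 0 0 0;0.7 0 0 0 0 0 0;0.7 0 0 0 0 0 0;0.7 0 0 -1 0 0 0;0.7 0 0 -3 0 0 0;0.7 0 0 -6 0 0 0;1 0 0 -10 0 0 0;1 -4 0 -14 0 0 0;1 -4 0 -14 0 0 0;1 -4 0 -14 0 0 0;1 -4 0 -14 0 0 0"}}

```text
time_s: 44.77
eef_pos: [486.4, 60.1, 204.5]
ee_rot: [0.0, 0.998, 0.055, 0.001]
force: [-0.1, -0.5, -0.9]
grip_width: 0.997
grip_force: 0.0
```

Run:
```python
from h import *
s=sense();P=s["eef_pos"];print(P,tr(P))
im=save("wrist","w11")
cv2.imwrite("pics/w11c.png",cv2.resize(im[60:360,220:420,::-1],(400,600)))
b=row((675,-232,200),-93.5)
```

```text
[486.404  60.067 204.514] [-65.906   0.804]
shift [15.55 31.1   0.35] rv [-0.     0.     0.171] q6~deg 75 rows>= 9
```

View pics/w11c.png

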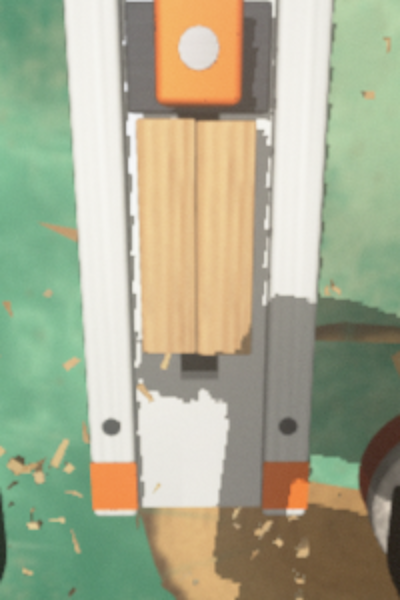

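The first pair stands in the trough, its end at row 119 and the foot edge at row 112, touching each other.

Run:
```python
from h import *
c=lambda p:(220+p[0]/2-.25,60+p[1]/2-.25)
print("foot",tr(ray("wrist",c((260,112)),48)),"ends",tr(ray("wrist",c((195,119)),73)),tr(ray("wrist",c((195,354)),73)),"sides",tr(ray("wrist",c((138,200)),73)),tr(ray("wrist",c((254,200)),73)))
```

```text
foot [ 19.707 -23.431] ends [17.092  2.043] [-72.099   2.248] sides [-11.379  23.336] [-11.452 -19.865]
```

Emit:
{"fn": "step_arm", "kwargs": {"commands": "1 15.6 31.1 0.3 0 0 0.17;1 15.6 31.1 0.3 0 0 0.17;1 15.6 31.1 0.3 0 0 0.17;1 15.6 31.1 0.3 0 0 0.17;1 15.6 31.1 0.3 0 0 0.17;1 15.6 31.1 0.3 0 0 0.17;1 15.6 31.1 0.3 0 0 0.17;1 15.6 31.1 0.3 0 0 0.17;1 15.6 31.1 0.3 0 0 0.17;1 15.6 31.1 0.3 0 0 0.17;1 15.6 31.1 0.3 0 0 0.17;1 15.6 31.1 0.3 0 0 0.17"}}

```text
time_s: 45.82
eef_pos: [675.3, -231.0, 199.5]
ee_rot: [-0.001, 1.0, -0.03, -0.001]
force: [-0.6, 0.3, -0.4]
grip_width: 0.998
grip_force: 0.0
```

Run:
```python
from h import *
s=sense();P=s["eef_pos"];print(P)
c=lambda p:(240+p[0]/3-1/3,150+p[1]/3-1/3)
im=save("wrist","w12")
for k in["blank_c_mid"]:
    for o in trace("wrist",k)[:4]:
        cs,_=cv2.findContours(o["mask"].astype(np.uint8),cv2.RETR_EXTERNAL,cv2.CHAIN_APPROX_NONE)
        cc=max(cs,key=cv2.contourArea)[:,0]
        print(o["score"],o["rect"],cv2.minAreaRect(np.array([ray("wrist",p,55)[:2] for p in cc],np.float32)))
b=row((679,-231,120),-93.5)
```

```text
[ 675.277 -231.037  199.492]
0.82 [303.6, 214.1, 28.3, 109.2] ((681.34814453125, -217.74314880371094), (23.841772079467773, 94.09922790527344), 87.9439468383789)
shift [0.37 0.01 8.07] rv [-0.     0.     0.002] q6~deg 75 rows>= 2
```

Emit:
{"fn": "step_arm", "kwargs": {"commands": "1 0.4 -0.05 4 0 0 0;1 0.4 -0.05 8 0 0 0;1 0.4 -0.05 12 0 0 0;1 0.4 -0.05 14.5 0 0 0;1 0.4 -0.05 15.3 0 0 0;1 0.4 -0.05 15.3 0 0 0;0 0.4 -0.05 15.3 0 0 0;0 0.4 -0.05 15.3 0 0 0;0 0.4 -0.05 15.3 0 0 0;0 0.4 -0.05 15.3 0 0 0;0 0.4 -0.05 15.3 0 0 0;0 0.4 -0.05 15.3 0 0 0;0 0.4 -0.05 15.3 0 0 0;0 0.4 -0.05 15.3 0 0 0", "newtons": 60}}

```text
time_s: 47.08
eef_pos: [680.3, -232.2, 50.2]
ee_rot: [0.001, 1.0, -0.03, 0.002]
force: [0.1, 0.5, 6.4]
grip_width: 0.5
grip_force: 62.8
```

Emit:
{"fn": "step_arm", "kwargs": {"commands": "0 0 0 -1 0 0 0;0 0 0 -3 0 0 0;0 0 0 -6 0 0 0;0 0 0 -9 0 0 0;0 0 0 -12 0 0 0;0 0 0 -15 0 0 0;0 0 0 -15 0 0 0;0 0 0 -15 0 0 0"}}

```text
time_s: 47.75
eef_pos: [679.8, -231.9, 200.4]
ee_rot: [0.001, 1.0, -0.03, 0.002]
force: [-0.1, 0.2, -2.5]
grip_width: 0.497
grip_force: 61.6
```

Run:
```python
from h import *
s=sense();P=s["eef_pos"];print(P,s["ee_rot"])
q=T+113*u+0.5*v
b=row((*q,190),-83.7)
```

```text
[ 679.792 -231.855  200.384] [ 0.001  1.    -0.03   0.002]
shift [ -3.43 -30.98   0.98] rv [ 0.002 -0.003 -0.17 ] q6~deg 91 rows>= 8
```

Emit:
{"fn": "step_arm", "kwargs": {"commands": "0 -3.4 -31 1 0 0 -0.17;0 -3.4 -31 1 0 0 -0.17;0 -3.4 -31 1 0 0 -0.17;0 -3.4 -31 1 0 0 -0.17;0 -3.4 -31 1 0 0 -0.17;0 -3.4 -31 1 0 0 -0.17;0 -3.4 -31 1 0 0 -0.17;0 -3.4 -31 1 0 0 -0.17;0 -3.4 -31 1 0 0 -0.17;0 -3.4 -31 1 0 0 -0.17;0 -3.4 -31 1 0 0 -0.17;0 -3.4 -31 1 0 0 -0.17"}}

```text
time_s: 48.75
eef_pos: [664.1, 78.3, 187.3]
ee_rot: [0.0, 0.999, 0.054, -0.0]
force: [-0.3, -0.7, -1.1]
grip_width: 0.5
grip_force: 61.7
```

Run:
```python
from h import *
s=sense();P=s["eef_pos"];print(P,tr(P),s["ee_rot"])
im=save("wrist","w13")
cv2.imwrite("pics/w13c.png",cv2.resize(im[60:360,220:420,::-1],(400,600)))
```

```text
[664.092  78.338 187.287] [112.714  -0.534] [ 0.     0.999  0.054 -0.   ]
```

View pics/w13c.png

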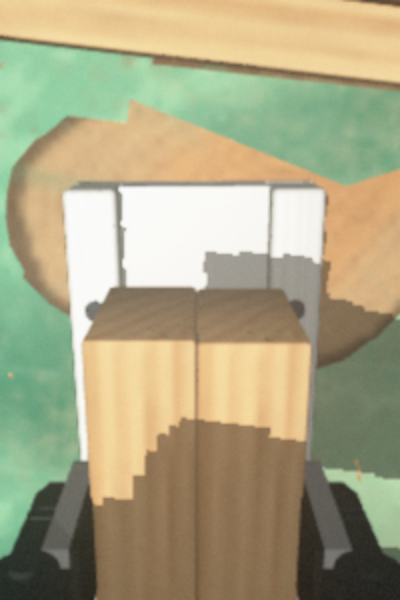

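Run:
```python
from h import *
c=lambda p:(220+p[0]/2-.25,60+p[1]/2-.25)
Z=187.3
print("track end",tr(ray("wrist",c((195,186)),28)),"trough sides z38",tr(ray("wrist",c((121,210)),38)),tr(ray("wrist",c((271,210)),38)),"outer",tr(ray("wrist",c((66,200)),38)),tr(ray("wrist",c((322,200)),38)))
for zt in(4.8,8.3): print("top edge",tr(ray("wrist",c((197,342)),Z+zt)),"bot",tr(ray("wrist",c((196,289)),Z+zt-45)), "sides",tr(ray("wrist",c((84,342)),Z+zt)),tr(ray("wrist",c((309,342)),Z+zt)))
print(tr(sense()["eef_pos"]))
```

```text
track end [169.686   0.676] trough sides z38 [161.281  30.427] [161.078 -29.845] outer [165.296  52.265] [164.953 -50.113]
top edge [155.694   0.091] bot [155.049   0.291] sides [155.766  21.398] [155.622 -21.029]
top edge [156.837   0.092] bot [155.895   0.288] sides [156.907  20.783] [156.767 -20.417]
[112.772  -0.55 ]
```

Emit:
{"fn": "step_arm", "kwargs": {"commands": "0 -0.3 -0.03 3 0 0 0;0 -0.3 -0.03 6 0 0 0;0 -0.3 -0.03 9 0 0 0;0 -0.3 -0.03 10.8 0 0 0;0 -0.3 -0.03 11.5 0 0 0;0 -0.3 -0.03 11.7 0 0 0;0 -0.3 -0.03 11.7 0 0 0;0 -0.3 -0.03 11.7 0 0 0;0 -0.3 -0.03 11.7 0 0 0"}}

```text
time_s: 49.55
eef_pos: [661.8, 79.6, 72.4]
ee_rot: [0.0, 0.998, 0.055, 0.001]
force: [-0.3, -0.0, -0.9]
grip_width: 0.506
grip_force: 61.7
```

Emit:
{"fn": "step_arm", "kwargs": {"commands": "0 0 0 0.15 0 0 0;0 0 0 0.3 0 0 0;0 0 0 0.4 0 0 0;0 0 0 0.4 0 0 0;0 0 0 0.4 0 0 0"}}

```text
time_s: 49.97
eef_pos: [661.4, 79.8, 68.2]
ee_rot: [0.0, 0.998, 0.055, 0.001]
force: [-4.3, -0.1, 6.4]
grip_width: 0.501
grip_force: 62.8
```

Contact at the expected height (68.2). I'll release.

Emit:
{"fn": "step_arm", "kwargs": {"commands": "0.7 0 0 0 0 0 0;0.7 0 0 0 0 0 0;0.7 0 0 0 0 0 0;0.7 0 0 0 0 0 0;0.7 0 0 -1 0 0 0;0.7 0 0 -3 0 0 0;0.7 0 0 -6 0 0 0;1 0 0 -10 0 0 0;1 -8 0 -14 0 0 0;1 -16 0 -18 0 0 0;1 -16 0 -18 0 0 0;1 -16 0 -18 0 0 0;1 -16 0 -18 0 0 0;1 -16 0 -18 0 0 0;1 -16 0 -18 0 0 0"}}

```text
time_s: 51.22
eef_pos: [502.3, 62.2, 247.7]
ee_rot: [0.0, 0.998, 0.055, 0.001]
force: [0.1, -0.2, 0.1]
grip_width: 0.997
grip_force: 0.0
```

Run:
```python
from h import *
s=sense();P=s["eef_pos"];print(P,tr(P))
im=save("wrist","w14");t=save("top","top14")
A=cv2.resize(im[0:320,200:440],(420,560));B=cv2.resize(t[200:350,120:220],(373,560))
cv2.imwrite("pics/w14c.png",cv2.hconcat([A,B])[:,:,::-1])
```

```text
[502.336  62.179 247.75 ] [-49.838   1.155]
```

View pics/w14c.png

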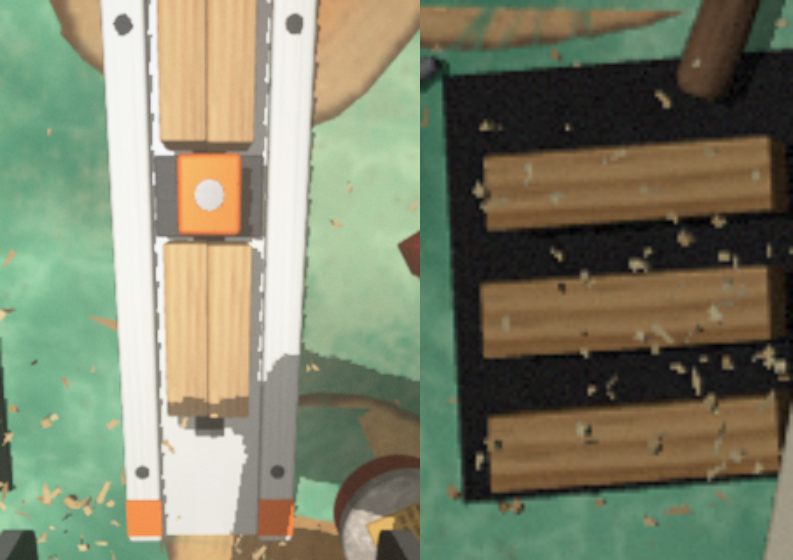

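Run:
```python
from h import *
c=lambda p:(200+p[0]/1.75,p[1]/1.75)
f=lambda x,y,z:tr(ray("wrist",c((x,y)),z))
print("far end",f(205,142,73),f(205,150,28),"foot",f(250,155,48),f(250,238,48),"near end",f(208,243,73),"disc",f(209,195,84))
```

```text
far end [62.718  2.49 ] [63.295  2.584] foot [ 59.183 -20.144] [ 19.012 -21.046] near end [17.783  1.133] disc [39.472  0.691]
```

Gaps to the stop's foot are about 4 mm and 1–2 mm, everything is upright and the battens are on the mat, so I'm handing in.

```bash
python3 -c "
from rig import *
print(finish_job())"
```

```text
the job is handed in; nothing more can be done
None
```

I handed the job in after about 51 s of robot time; no verdict came back. All three battens are flat on the mat (one was knocked off the edge partway through and I put it back). The stop is held in the notch: it resisted sliding both ways. One pair of blanks stands on either side of it, roughly 4 mm and 2 mm from its foot.

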